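# Tighten the strainer cover bolts in cross order

### The job

On the strainer cover one opposite pair of its four hex bolts has already been turned about half way and the other pair is still loose. With the T-handle socket wrench, first bring each loose bolt up about half way too, then go round again and turn all four fully home against their stops in cross order (each bolt followed by the one opposite), without overloading the wrench or pressing its spring solid. Finally stand the wrench upright in its stand and let go; touch the cover and bolts only with the wrench and leave the other things where they are.

Things in the scene. Friction and masses are not known exactly. Their poses are not given: they have to be found in the camera images.
- cover: round steel cover, 160 mm across, fixed on a low grey strainer housing (170 mm); its flat face is 70 mm above the bench. Origin on the bench under its centre, z up; its yaw varies by up to a quarter turn. Four hex bolts on a 110 mm bolt circle: bolt0 in the cover's +x direction, bolt1 in +y, bolt2 in -x, bolt3 in -y, so bolt0 is opposite bolt2 and bolt1 opposite bolt3.
- stand: fixed wrench stand: 90 mm square base 8 mm thick with an upright round plastic cup, 42 mm inside, 50 mm outside, its rim 42 mm above the bench. Origin on the bench under its centre.
- stand_seat (a point): centre of the floor inside the stand's cup, 8 mm above the bench, where the wrench's socket rests
- wrench_grip (a point): centre of the handle of a loose T-handle socket wrench, 0.33 kg, 126 mm tall, standing upright in the stand at the start, socket down. The handle is a block 64 mm long (x axis) x 16 mm wide (y) x 36 mm tall (z, up), gripped across its width, on the wrench's axis, 108 mm above the socket's mouth. Below it a 16 mm round shaft.
- wrench_mouth (a point): centre of the mouth of the wrench's socket (spring free), on the wrench's axis. The socket is a hexagon 24 mm across flats inside, 18 mm deep, walls 4 mm (37 mm over the outer corners); two opposite corners of the hexagon lie along the handle's length.
- spring (a joint): how far the sprung socket is pushed up into the wrench, m: 0 free; starts at 3.6 N, 6.6 N at 0.010, solid at 0.014; over 0.0135 is pressed too hard. If the socket meets a bolt head with its hexagon out of step it rides on the head and pushes in; turned into step while pressed, it springs down over the head.
- twist (a joint): wind-up of the wrench's torsion bar, rad, positive while tightening (handle leads socket clockwise from above), 1.5 N m per rad. Overloaded beyond 0.35 (0.53 N m) either way. A bolt turns at about 0.08 (0.12 N m); when it is home on its stop the wind-up climbs as the handle turns on.
- bolt0 (a joint): how far bolt0 has been tightened, rad, clockwise from above: 0 loose, 0.5 half way, 1.0 fully home on a hard stop. It stays where it is left. A white line on the bolt meets the black line on its washer when home; the flats of the hexagon point any way (up to 0.6 rad off, different for each bolt), not known from this value.
- head0 (a point): centre of the top of bolt0's head (91 mm above the bench). The head is a hexagon 22 mm across flats, 16 mm high over a 31 mm round flange, its top 4.5 mm chamfered; it does not rise or sink. This point turns with the cover, not with the bolt.
- bolt1 (a joint): how far bolt1 has been tightened, rad, clockwise from above: 0 loose, 0.5 half way, 1.0 fully home on a hard stop. It stays where it is left. A white line on the bolt meets the black line on its washer when home; the flats of the hexagon point any way (up to 0.6 rad off, different for each bolt), not known from this value.
- head1 (a point): centre of the top of bolt1's head (91 mm above the bench). The head is a hexagon 22 mm across flats, 16 mm high over a 31 mm round flange, its top 4.5 mm chamfered; it does not rise or sink. This point turns with the cover, not with the bolt.
- bolt2 (a joint): how far bolt2 has been tightened, rad, clockwise from above: 0 loose, 0.5 half way, 1.0 fully home on a hard stop. It stays where it is left. A white line on the bolt meets the black line on its washer when home; the flats of the hexagon point any way (up to 0.6 rad off, different for each bolt), not known from this value.
- head2 (a point): centre of the top of bolt2's head (91 mm above the bench). The head is a hexagon 22 mm across flats, 16 mm high over a 31 mm round flange, its top 4.5 mm chamfered; it does not rise or sink. This point turns with the cover, not with the bolt.
- bolt3 (a joint): how far bolt3 has been tightened, rad, clockwise from above: 0 loose, 0.5 half way, 1.0 fully home on a hard stop. It stays where it is left. A white line on the bolt meets the black line on its washer when home; the flats of the hexagon point any way (up to 0.6 rad off, different for each bolt), not known from this value.
- head3 (a point): centre of the top of bolt3's head (91 mm above the bench). The head is a hexagon 22 mm across flats, 16 mm high over a 31 mm round flange, its top 4.5 mm chamfered; it does not rise or sink. This point turns with the cover, not with the bolt.
- meter_mid (a point): bystander: yellow hand-held meter, 140 x 70 x 34 mm, lying flat; its centre
- spanner_grip (a point): bystander: steel open-ended spanner lying flat; a point on its handle
- bottle_mid (a point): bystander: clear water bottle, 64 mm across, 200 mm tall; its centre
Things that resemble listed ones, but are neither listed nor needed, are in the scene too. Leave any red look-alike of the stand alone.

How it is judged:
By the outcome, as a careful person would: the job done as asked, in the order asked, and still so for the second after the job is handed in, with the robot touching nothing.
It also fails if it takes over 72 s, if anything falls off the work surface, if the arm or the gripper's body presses on something with over 40 N, if the wrist force passes 120 N, or if a joint passes its speed limit or range.

### The arm

A 6-joint arm with a two-finger parallel gripper is mounted at the origin on the work surface. World frame = base frame: x ahead of the robot, y to its left, z up, the work surface at z = 0. Lengths are in mm, angles in degrees, forces in N, time in s.
With the tool pointing down it reaches from about 350 to 775 mm from the base axis. Payload 7.3 kg.
Tool frame: the origin (TCP) lies on the centre line of the jaws, within the pads' length; the fingertips stand 25 mm ahead of it and the grasp point (between the pads) lies 6 mm ahead of it (tips_ahead is the distance from the TCP to the fingertips, in mm); z points along the fingers, y is the direction in which the jaws open and shut (so a half turn about z gives the same grasp; the last joint's range is limited). The gripper opens to 92 mm and grips with 3 to 60 N. Pads are 19 mm wide; open, the fingers measure 130 mm over their backs; the gripper's body (75 mm by 190 mm) begins 47 mm behind the grasp point.
Start: joints at [68.927, 19.595, 87.324, -0, 73.075, -8.365], TCP at [115.475, 512.16, 251.741] pointing down, gripper open.
Joint ranges: [-145.02, 145.02], [-44.19, 115.74], [2.07, 154.8], [-57.11, 237.11], [16.16, 152.29], [-177.93, 177.93]. Speed limits (degrees/s): [147.25, 147.25, 180, 180, 180, 180].

### API

Orientations are given as a 3x3 rotation matrix whose columns are the frame's x, y, z axes.
In Python, from workcell import * gives the robot as it stands.
- The arm moves only by the tool move_arm, never from a script. Its argument "deltas" is a list of rows, each an object with "claw": the closure, from 0 (fully open) to 1 (shut); "slide": the shift along the tool's x, y, z in m, a list of three; "rot": the turn, a rotation vector about the tool's x, y, z in rad, a list of three. In form: [{"claw": claw, "slide": [x, y, z], "rot": [rx, ry, rz]}, ...]. A call has exactly 8 rows; each row is the pose to reach, as a shift and turn from the pose measured when the call began, along the tool's axes at that moment; what a row does not reach only later rows make up. A row lasts 1/10 s, in which the tool goes at most 50 mm and 8.59 degrees, less where a joint would pass 70% of its speed; a pose out of reach is approached as far as the arm can. A call with a gripper value outside its range is refused whole. The fingers move at their own pace and stop on an object; "force" is the grip in N (left out, the last holds). Time passes only in rows, so rows that repeat a pose let the fingers close, or fill a call up. It gives the time, the measured TCP pose, the force and the opening at its end, in the units of the state.
- get_obs(): the state, without advancing time (a new reading comes with each control period).
- grab_frame(name): name is "scene" or "top" or "wrist"; returns a dict with "frame" (480x640x3 uint8, red, green, blue), "fx", "fy", "cx", "cy" (pixels), "xyz" and "rotation" of the camera in the world. Camera axes: x right, y down, z forward; pixel columns grow to the right and rows downward; lengths in mm; the calibration is good to about 2 mm. A picture is of the moment at which its call begins. There is no depth.
- job_done(): hands the job in, once; it reports no verdict.
Trained networks look in a picture, given as the dict that the camera call returned (one of the last four; its "shot" number tells which), for a name from the list of things; names that differ only in an ending like _2 or _b are one class to them, and where a whole thing is asked for, a point or a joint stands for the part that bears it (a point fixed in the world has none). Each returns a list of dicts, best first, with "confidence" (0 to 1); they miss things now and then, are a little off and sometimes report something else, mostly with a low value. They report only what shows in the picture. A call takes as long as a camera call. They do not tell look-alikes from the thing itself.
- cut_out(picture, target): "mask" (480x640 bool, what is visible of it).
- mark_of(picture, target): "xyz" ([x, y, z] in mm, in the coordinates of the camera as it stood for that picture, good to about 4 mm: a listed point, or the origin of a listed thing).
The state is a dict: "time_s": time; "q": joint angles; "joint_vel": joint speeds; "tau": joint torques, N m; "eef_pos": TCP position; "orientation": TCP orientation; "ft_force": force on the tool from outside, world axes, zero at the start; "wrist_torque": the same for the moment, N m; "gripper_width": finger opening in mm.
Only numpy, scipy, OpenCV 4.12 (cv2) and the standard library are available. Lean on these libraries where they do the work, as an engineer would, in place of code of your own. Each camera call takes 0.05 s, during which the arm holds its last target.

## Working session

There is one attempt and no reset: what is moved stays moved. The work goes in short steps, Python scripts to look and compute and a tool call to move; the robot and the scene stay as the last step left them, time stands still between calls to the robot, and variables do not carry over. Pictures are saved under pics/ and viewed, and the job is handed in when it is done.

Besides the shell and the picture viewer there is one more tool, called after "Emit:" as name([rows], argument=value, ...), one row to a line, values as JSON. move_arm: Moves the arm, as the interface text tells. Its arguments: {"type":"object","properties":{"deltas":{"type":"array"},"force":{"type":"number"}},"required":["deltas"]}

```bash
ls; mkdir -p pics; cat > h.py <<'E'
from workcell import *
import numpy as np, cv2
def save(p,n): cv2.imwrite('pics/'+n+'.png',cv2.cvtColor(p['frame'],cv2.COLOR_RGB2BGR))
def w(p,c): return np.array(p['xyz'])+np.array(p['rotation'])@np.array(c)
def proj(p,X):
    c=np.array(p['rotation']).T@(np.array(X)-np.array(p['xyz'])); return np.array([p['fx']*c[0]/c[2]+p['cx'],p['fy']*c[1]/c[2]+p['cy']])
def ray(p,uv,z):
    d=np.array(p['rotation'])@np.array([(uv[0]-p['cx'])/p['fx'],(uv[1]-p['cy'])/p['fy'],1]); o=np.array(p['xyz']); return o+d*(z-o[2])/d[2]
E
python3 - <<'E'
from h import *
np.set_printoptions(precision=1,suppress=True)
o=get_obs();print(o)
for n in('scene','top'):
    p=grab_frame(n);save(p,n+'0');print(n,p['xyz'],p['fx'],np.array(p['rotation']).tolist())
    for t in 'cover stand stand_seat wrench_grip wrench_mouth head0 head1 head2 head3 meter_mid spanner_grip bottle_mid'.split():
        for m in mark_of(p,t)[:4]:
            X=w(p,m['xyz']);print(t,round(m['confidence'],2),X,proj(p,X))
E
```

```text
pics
{'time_s': 0.0, 'q': array([68.9, 19.6, 87.4, -0. , 73.1, -8.4]), 'joint_vel': array([ 0.1, -0. , -0.1,  0. , -0.1,  0. ]), 'tau': array([  0. , -43.1, -24.4,   0.1,   0.1,  -0. ]), 'eef_pos': array([115.3, 511.8, 251. ]), 'orientation': array([[-1. ,  0.2, -0. ],
       [ 0.2,  1. , -0. ],
       [ 0. , -0. , -1. ]]), 'ft_force': array([-0.2, -0.1, -0.1]), 'wrist_torque': array([-0.1,  0. ,  0. ]), 'gripper_width': 91.69466782543925}
scene [1405.  -326.7  669.9] 510.7379702576024 [[0.2804262597113449, 0.5154863245689058, -0.8097128886505057], [0.9596594750364161, -0.13266591425232976, 0.2478980580166445], [0.020366758140055233, -0.846565770851878, -0.5318943417492146]]
cover 0.75 [ 602.3 -118.3   -3.2] [300.4 307.3]
stand 0.9 [329.8 176.9  -1.7] [382.5 225.6]
stand 0.7 [561.3  99.6   2.8] [390.  278.2]
stand 0.68 [480.6 249.    0.4] [433.5 251.1]
stand_seat 0.76 [475.7 245.    7.8] [431.5 247.7]
stand_seat 0.74 [566.1 103.5  10. ] [392.8 276.5]
stand_seat 0.68 [329.2 179.4   9. ] [383.6 221.9]
wrench_grip 0.93 [482.  245.5 121.5] [439.8 207.6]
wrench_grip 0.45 [ 652.8 -125.6   
[... 2028 characters left out ...]
126.2   91. ] [357.4 161.8]
head1 0.83 [ 589.  -173.1   89.5] [383.4 196.5]
head1 0.82 [605.3 -64.   91. ] [323.5 187.5]
head1 0.6 [ 545.1 -114.    89.5] [351.2 220.5]
head2 0.88 [ 652.9 -126.2   91. ] [357.4 161.8]
head2 0.83 [ 589.  -173.1   89.5] [383.4 196.5]
head2 0.82 [605.3 -64.   91. ] [323.5 187.5]
head2 0.6 [ 545.1 -114.    89.5] [351.2 220.5]
head3 0.88 [ 652.9 -126.2   91. ] [357.4 161.8]
head3 0.83 [ 589.  -173.1   89.5] [383.4 196.5]
head3 0.82 [605.3 -64.   91. ] [323.5 187.5]
head3 0.6 [ 545.1 -114.    89.5] [351.2 220.5]
meter_mid 0.59 [ 628.7 -321.7   10.5] [452.2 183.5]
spanner_grip 0.94 [ 379.1 -358.6    1.5] [473.  310.1]
bottle_mid 0.72 [682.5 241.2 101.1] [154.1 144.1]
```

View pics/scene0.png

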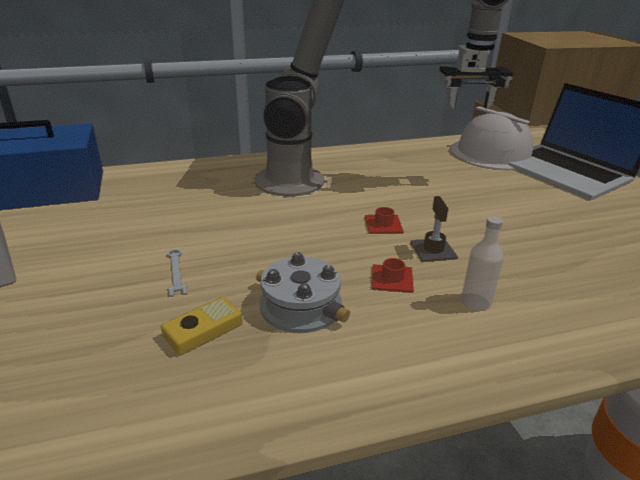

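View pics/top0.png

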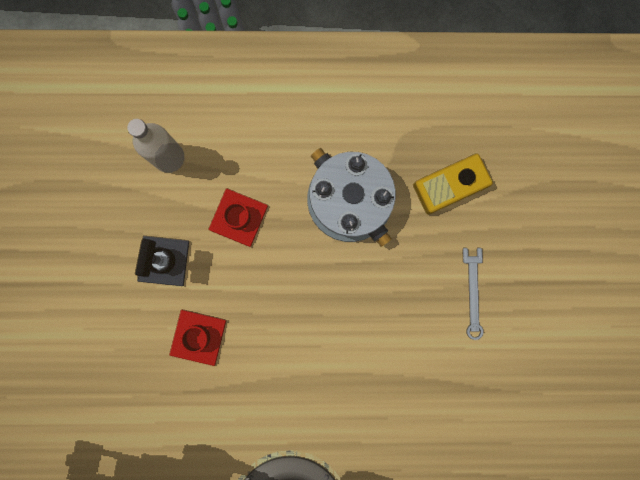

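```bash
python3 - <<'E'
import cv2
a=cv2.imread('pics/top0.png');b=cv2.imread('pics/scene0.png')
cv2.imwrite('pics/ct1.png',cv2.resize(a[140:250,295:415],None,fx=5,fy=5,interpolation=cv2.INTER_CUBIC))
cv2.imwrite('pics/ct2.png',cv2.resize(a[190:300,100:260],None,fx=5,fy=5,interpolation=cv2.INTER_CUBIC))
cv2.imwrite('pics/cs2.png',cv2.resize(b[170:300,360:490],None,fx=4,fy=4,interpolation=cv2.INTER_CUBIC))
E
```

```text
(no output)
```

View pics/ct1.png

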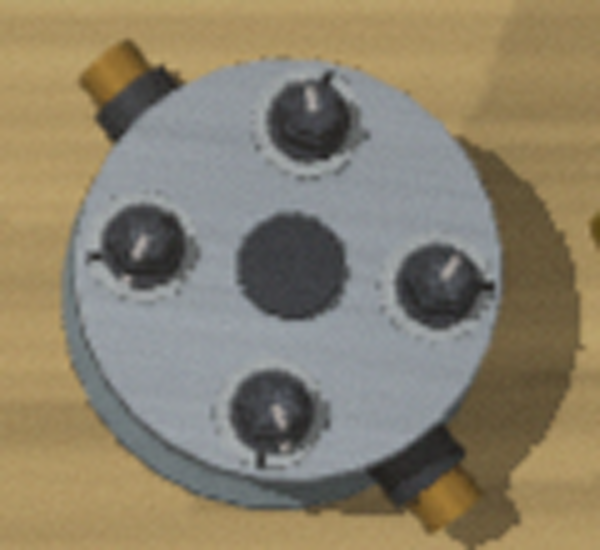

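View pics/ct2.png

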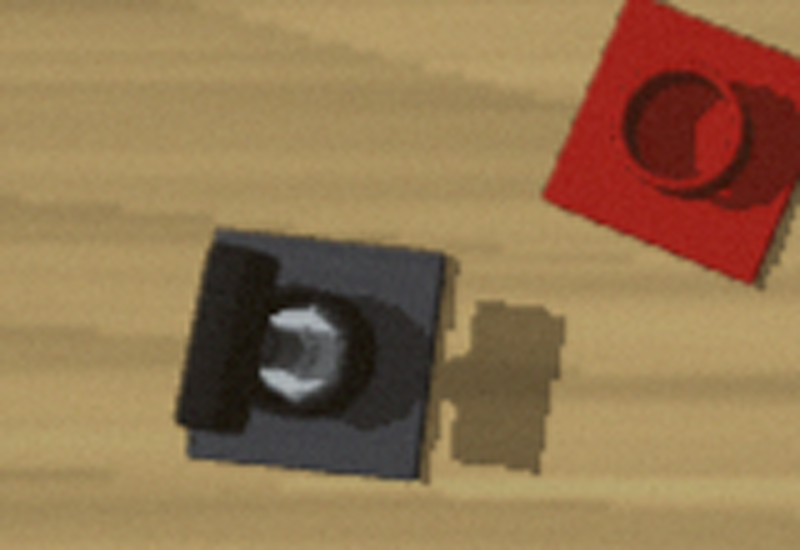

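View pics/cs2.png

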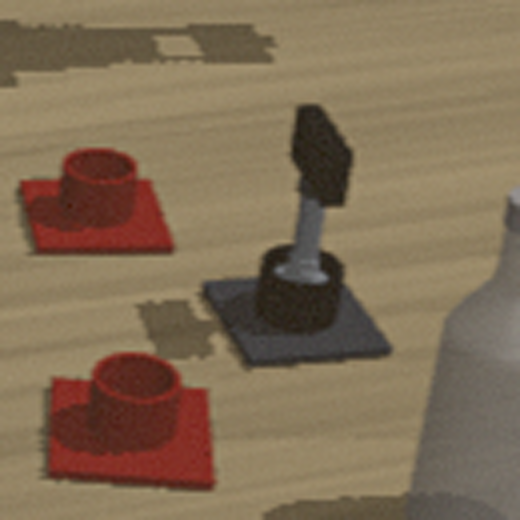

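The dark stand with the wrench in it is at scene (432,247) and top (163,260). The two red look-alikes are at top (237,217) and (197,338), and I'll leave those alone. In top-view pixels, the upper (357,162) and lower (351,221) bolts look half turned. The left (324,187) and right (383,197) bolts look loose.

```bash
python3 - <<'E'
from h import *
np.set_printoptions(precision=3,suppress=True)
p=grab_frame('wrist');save(p,'w0');o=get_obs();R=np.array(o['orientation'])
print(R, R.T@(np.array(p['xyz'])-o['eef_pos']), R.T@np.array(p['rotation']),p['fx'],p['cx'],p['cy'],o['wrist_torque'],o['ft_force'])
T=np.array([478,246,260.]);print(R.T@(T-o['eef_pos']))
E
```

```text
[[-0.976  0.22   0.   ]
 [ 0.22   0.976  0.   ]
 [-0.     0.    -1.   ]] [  77.746   -0.648 -134.287] [[ 0.    -0.957 -0.289]
 [ 1.     0.    -0.001]
 [ 0.001 -0.289  0.957]] 362.03928708713846 318.13341859818183 240.21020937795242 [-0.017 -0.009 -0.004] [-0.189  0.42   0.928]
[-412.185 -179.912   -8.272]
```

View pics/w0.png

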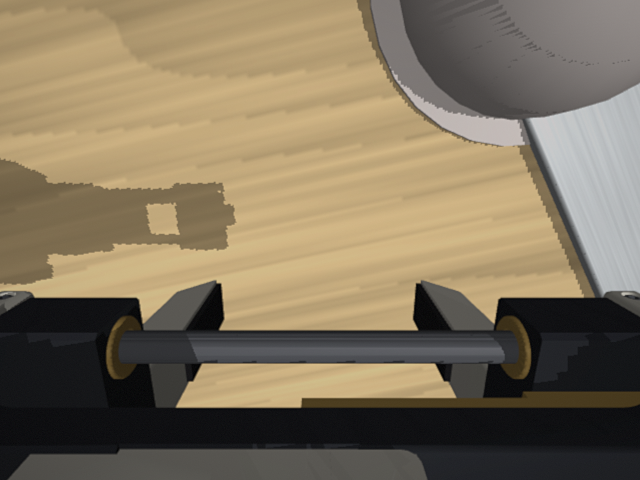

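Emit:
move_arm([
  {"claw": 0, "slide": [-0.05, -0.022, 0], "rot": [0, 0, 0]},
  {"claw": 0, "slide": [-0.095, -0.042, 0], "rot": [0, 0, 0]},
  {"claw": 0, "slide": [-0.14, -0.062, 0], "rot": [0, 0, 0]},
  {"claw": 0, "slide": [-0.185, -0.082, 0], "rot": [0, 0, 0]},
  {"claw": 0, "slide": [-0.23, -0.102, 0], "rot": [0, 0, 0]},
  {"claw": 0, "slide": [-0.275, -0.12, 0], "rot": [0, 0, 0]},
  {"claw": 0, "slide": [-0.32, -0.14, 0], "rot": [0, 0, 0]},
  {"claw": 0, "slide": [-0.36, -0.158, 0], "rot": [0, 0, 0]},
])

```text
time_s: 2.15
eef_pos: [433.7, 277.1, 251.9]
orientation: [[-0.975, 0.221, 0.001], [0.221, 0.975, 0.0], [-0.001, 0.0, -1.0]]
ft_force: [0.3, 1.2, -0.0]
gripper_width: 91.9
```

```bash
cat > look.py <<'E'
from h import *
import sys
np.set_printoptions(precision=3,suppress=True)
o=get_obs();R=np.array(o['orientation'])
print(o['time_s'],o['eef_pos'],'yaw',np.degrees(np.arctan2(R[1,0],R[0,0])),'R',R[:,2],'q',o['q'],o['ft_force'],o['wrist_torque'],o['gripper_width'])
n=sys.argv[1]
p=grab_frame('wrist');save(p,n)
for t in sys.argv[2:]:
    for m in mark_of(p,t)[:5]:
        X=w(p,m['xyz']);print(t,round(m['confidence'],2),X,proj(p,X))
E
python3 look.py w1 wrench_grip stand_seat
```

```text
2.15 [433.671 277.129 251.891] yaw 167.24888912705083 R [ 0.001  0.    -1.   ] q [ 24.043  18.485  88.936  -0.001  72.542 -53.205] [ 0.258  1.178 -0.01 ] [-0.003  0.032 -0.044] 91.88783052367015
wrench_grip 0.82 [480.755 241.566 116.775] [289.381 298.939]
stand_seat 0.84 [331.26  172.62    7.641] [194.625 131.778]
stand_seat 0.62 [477.67  240.075  13.688] [294.598 254.552]
```

View pics/w1.png

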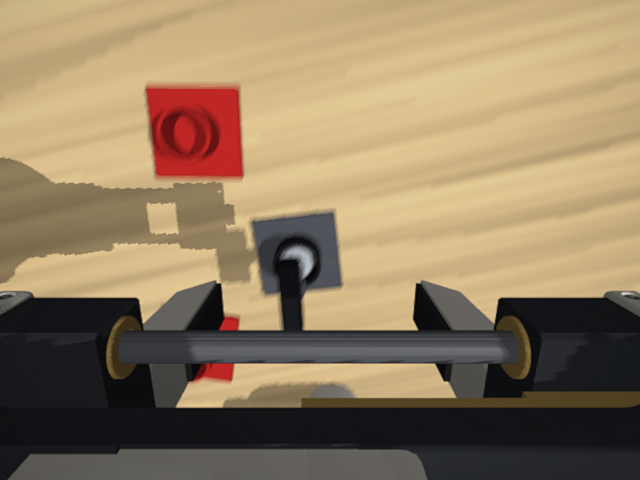

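```bash
cat > ov.py <<'E'
from h import *
def wire(p,img,gx,gy,yaw,z0=98,s=1,off=(0,0)):
    c,sn=np.cos(np.radians(yaw)),np.sin(np.radians(yaw))
    P=[]
    for z in(z0,z0+36):
        for a,b in((32,8),(32,-8),(-32,-8),(-32,8)):
            P.append((proj(p,[gx+a*c-b*sn,gy+a*sn+b*c,z])-off)*s)
    for k in range(4):
        for i,j in((k,(k+1)%4),(k+4,(k+1)%4+4),(k,k+4)):
            cv2.line(img,tuple(int(v) for v in P[i]),tuple(int(v) for v in P[j]),(0,255,0),1)
E
python3 - <<'E'
from ov import *
p=grab_frame('wrist')
f=cv2.cvtColor(p['frame'],cv2.COLOR_RGB2BGR)
o=(240,200);s=5
out=[]
for yw in(163,167):
    g=cv2.resize(f[200:340,240:360],None,fx=s,fy=s,interpolation=cv2.INTER_CUBIC)
    wire(p,g,479.5,242,yw,s=s,off=o);out.append(g[:,:])
g=np.hstack(out);cv2.imwrite('pics/ov1.png',cv2.resize(g,(800,467)))
print(get_obs()['eef_pos'])
E
```

```text
[432.24690944 278.21223268 251.4414861 ]
```

View pics/ov1.png

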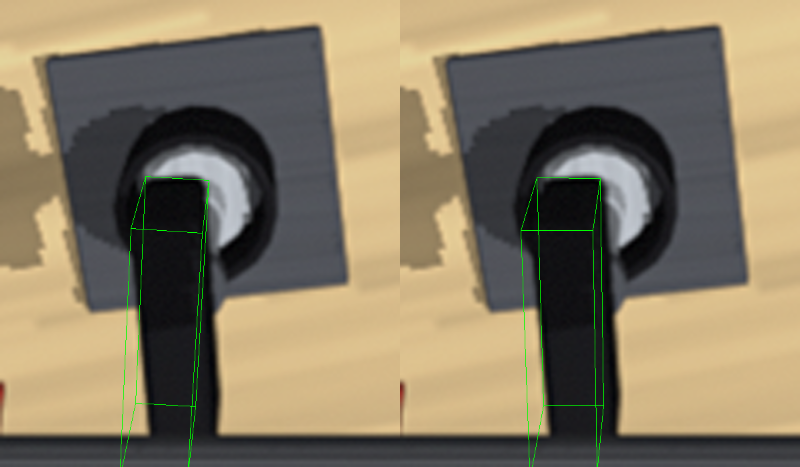

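Emit:
move_arm([
  {"claw": 0, "slide": [-0.04, -0.017, 0.02], "rot": [0, 0, -0.01]},
  {"claw": 0, "slide": [-0.054, -0.024, 0.06], "rot": [0, 0, -0.01]},
  {"claw": 0, "slide": [-0.054, -0.024, 0.08], "rot": [0, 0, -0.01]},
  {"claw": 0, "slide": [-0.054, -0.024, 0.11], "rot": [0, 0, -0.01]},
  {"claw": 0, "slide": [-0.054, -0.024, 0.128], "rot": [0, 0, -0.01]},
  {"claw": 0, "slide": [-0.054, -0.024, 0.128], "rot": [0, 0, -0.01]},
  {"claw": 0.5, "slide": [-0.054, -0.024, 0.128], "rot": [0, 0, -0.01]},
  {"claw": 0.6, "slide": [-0.054, -0.024, 0.128], "rot": [0, 0, -0.01]},
], force=40)

```text
time_s: 3.15
eef_pos: [479.8, 243.7, 124.8]
orientation: [[-0.977, 0.212, 0.001], [0.212, 0.977, 0.001], [-0.001, 0.001, -1.0]]
ft_force: [-0.9, 0.7, 0.5]
gripper_width: 80.0
```

```bash
python3 look.py w2; 
```

```text
3.15 [479.782 243.714 124.809] yaw 167.7858934393442 R [ 0.001  0.001 -1.   ] q [ 18.753  28.598  95.132   0.031  56.175 -59.05 ] [-0.899  0.727  0.538] [ 0.007 -0.001  0.071] 79.96140470958373
```

View pics/w2.png

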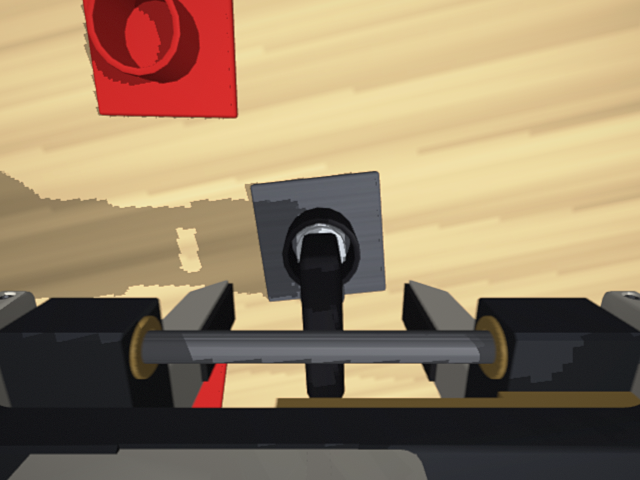

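Emit:
move_arm([
  {"claw": 1, "slide": [0, 0, 0.001], "rot": [0, 0, 0]},
  {"claw": 1, "slide": [0, 0, 0.001], "rot": [0, 0, 0]},
  {"claw": 1, "slide": [0, 0, 0.001], "rot": [0, 0, 0]},
  {"claw": 1, "slide": [0, 0, 0.001], "rot": [0, 0, 0]},
  {"claw": 1, "slide": [0, 0, 0.001], "rot": [0, 0, 0]},
  {"claw": 1, "slide": [0, 0, 0.001], "rot": [0, 0, 0]},
  {"claw": 1, "slide": [0, 0, 0.001], "rot": [0, 0, 0]},
  {"claw": 1, "slide": [0, 0, 0.001], "rot": [0, 0, 0]},
], force=50)

```text
time_s: 4.0
eef_pos: [479.9, 243.6, 123.7]
orientation: [[-0.977, 0.212, 0.002], [0.212, 0.977, 0.001], [-0.001, 0.001, -1.0]]
ft_force: [0.6, 0.8, -1.0]
gripper_width: 15.7
```

```bash
python3 look.py w3; 
```

```text
4.0 [479.902 243.573 123.731] yaw 167.76562248183168 R [ 0.002  0.001 -1.   ] q [ 18.733  28.679  95.196   0.034  56.021 -59.052] [ 0.593  0.792 -0.971] [ 0.081 -0.089 -0.054] 15.701683861929075
```

View pics/w3.png

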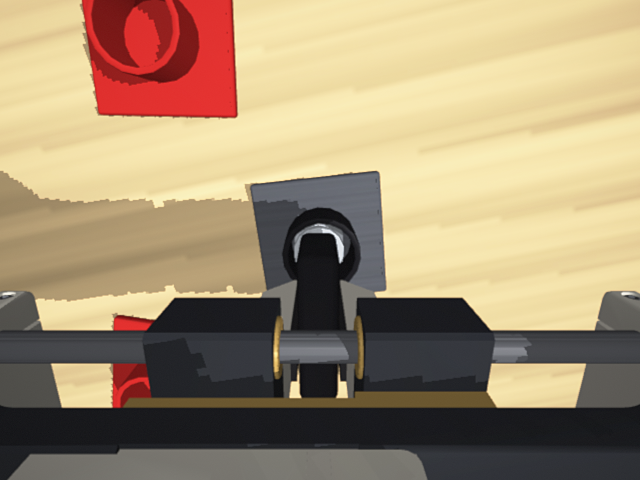

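Emit:
move_arm([
  {"claw": 1, "slide": [0, 0, -0.03], "rot": [0, 0, 0]},
  {"claw": 1, "slide": [0, 0, -0.07], "rot": [0, 0, 0]},
  {"claw": 1, "slide": [-0.01, -0.014, -0.111], "rot": [0, 0, 0]},
  {"claw": 1, "slide": [-0.036, -0.05, -0.111], "rot": [0, 0, 0]},
  {"claw": 1, "slide": [-0.064, -0.087, -0.111], "rot": [0, 0, 0]},
  {"claw": 1, "slide": [-0.092, -0.125, -0.111], "rot": [0, 0, 0]},
  {"claw": 1, "slide": [-0.119, -0.163, -0.111], "rot": [0, 0, 0]},
  {"claw": 1, "slide": [-0.146, -0.2, -0.111], "rot": [0, 0, 0]},
])

```text
time_s: 4.85
eef_pos: [580.1, 15.2, 234.0]
orientation: [[-0.977, 0.212, 0.0], [0.212, 0.977, 0.001], [0.0, 0.001, -1.0]]
ft_force: [0.7, 0.9, -2.5]
gripper_width: 15.8
```

Emit:
move_arm([
  {"claw": 1, "slide": [-0.027, -0.037, 0], "rot": [0, 0, 0]},
  {"claw": 1, "slide": [-0.048, -0.066, 0], "rot": [0, 0, 0]},
  {"claw": 1, "slide": [-0.06, -0.082, 0], "rot": [0, 0, 0]},
  {"claw": 1, "slide": [-0.06, -0.082, 0], "rot": [0, 0, 0]},
  {"claw": 1, "slide": [-0.06, -0.082, 0], "rot": [0, 0, 0]},
  {"claw": 1, "slide": [-0.06, -0.082, 0], "rot": [0, 0, 0]},
  {"claw": 1, "slide": [-0.06, -0.082, 0], "rot": [0, 0, 0]},
  {"claw": 1, "slide": [-0.06, -0.082, 0], "rot": [0, 0, 0]},
])

```text
time_s: 5.65
eef_pos: [621.2, -76.6, 234.1]
orientation: [[-0.978, 0.211, 0.0], [0.211, 0.978, 0.001], [0.0, 0.001, -1.0]]
ft_force: [0.0, 0.3, -2.3]
gripper_width: 15.5
```

```bash
python3 look.py w4 cover head0 wrench_mouth; 
```

```text
5.65 [621.187 -76.62  234.117] yaw 167.84133697709427 R [ 0.     0.001 -1.   ] q [-14.078  31.073  71.699   0.076  77.233 -91.936] [ 0.005  0.285 -2.349] [-0.051 -0.005  0.053] 15.508332075107795
cover 0.91 [ 597.743 -123.668    2.799] [268.742 197.398]
head0 0.78 [ 653.783 -130.062   88.883] [264.635 282.099]
head0 0.67 [ 592.06  -174.461   91.329] [189.885 223.592]
head0 0.58 [ 543.93  -114.278   93.707] [246.788 145.446]
wrench_mouth 0.82 [619.754 -80.707 120.753] [313.109 243.56 ]
wrench_mouth 0.19 [ 654.317 -129.155   91.594] [265.396 283.776]
```

View pics/w4.png

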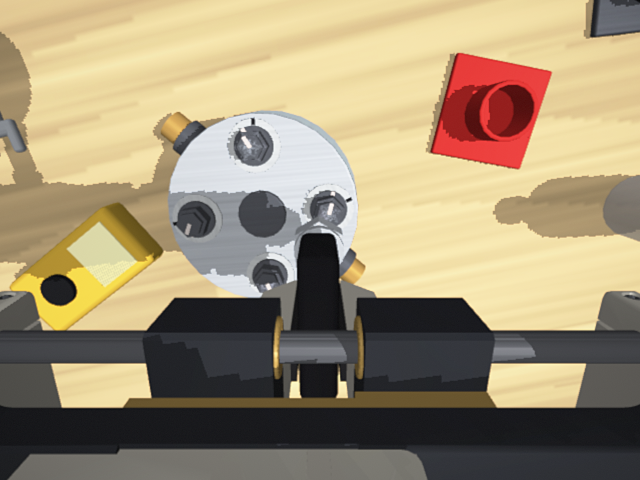

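```bash
cat > rect.py <<'E'
from h import *
def rect(p,z,x0,x1,y0,y1,s):
    # up=+x, left=+y
    W=int((y1-y0)*s);H=int((x1-x0)*s)
    src=[];dst=[]
    for X,Y in((x0,y0),(x0,y1),(x1,y0),(x1,y1)):
        src.append(proj(p,[X,Y,z]));dst.append([(y1-Y)*s,(x1-X)*s])
    M=cv2.getPerspectiveTransform(np.float32(src),np.float32(dst))
    return cv2.warpPerspective(cv2.cvtColor(p['frame'],cv2.COLOR_RGB2BGR),M,(W,H),flags=cv2.INTER_CUBIC)
E
python3 - <<'E'
from rect import *
p=grab_frame('wrist')
import pickle;pickle.dump(p,open('p4.pkl','wb'))
g=rect(p,91,510,690,-205,-25,4.4)
cv2.imwrite('pics/r4.png',cv2.resize(g,(800,800))[:600] if 0 else cv2.resize(g,(600,600)))
for n,(x,y) in dict(T=(653,-128),B=(544,-114),L=(606,-64),R=(591,-173)).items():
    q=rect(p,91,x-25,x+25,y-25,y+25,7.6)
    cv2.putText(q,n,(5,30),0,1,(0,0,255),2);globals()[n]=q
cv2.imwrite('pics/r4b.png',cv2.resize(np.vstack([np.hstack([T,B]),np.hstack([L,R])]),(600,600)))
E
```

```text
(no output)
```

View pics/r4b.png

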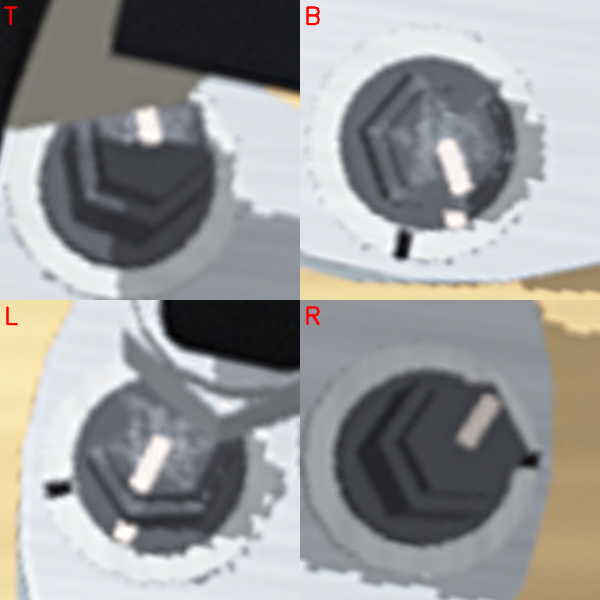

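View pics/r4.png

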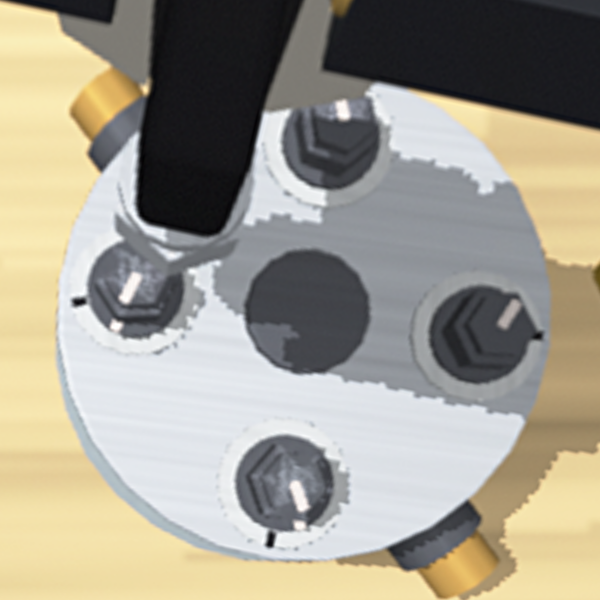

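```bash
python3 - <<'E'
from rect import *
import pickle;p=pickle.load(open('p4.pkl','rb'))
s=8
for z,r in((75,15.5),):
  for n,(x,y) in dict(T=(653,-128),B=(544,-114),L=(606,-64),R=(591,-173)).items():
    g=cv2.cvtColor(rect(p,z,x-25,x+25,y-25,y+25,s),cv2.COLOR_BGR2GRAY)
    g=cv2.GaussianBlur(g,(0,0),3)
    c=cv2.HoughCircles(g,cv2.HOUGH_GRADIENT_ALT,1.5,20,param1=80,param2=0.3,minRadius=int(s*14),maxRadius=int(s*18))
    if c is not None:
        for a in c[0][:3]: print(n,z,x+25-a[1]/s,y+25-a[0]/s,a[2]/s)
    else: print(n,'none')
E
```

```text
T none
B 75 545.375 -112.625 15.448687
L none
R none
```

```bash
cat > fit.py <<'E'
from rect import *
from scipy.optimize import minimize
def prof(p,x,y,z,r,n=72):
    g=cv2.GaussianBlur(cv2.cvtColor(p['frame'],cv2.COLOR_RGB2GRAY),(0,0),0.7).astype(np.float32)
    a=np.linspace(0,2*np.pi,n,endpoint=False)
    P=np.array([proj(p,[x+r*np.cos(t),y+r*np.sin(t),z]) for t in a]).astype(np.float32)
    return cv2.remap(g,P[:,0].reshape(1,-1),P[:,1].reshape(1,-1),cv2.INTER_LINEAR)[0]
def sc(p,x,y):
    d=prof(p,x,y,75,16.4)-prof(p,x,y,75,14.6)
    return np.mean(np.clip(d,-20,90))
def bolts(v):
    cx,cy,th=v;return {k:(cx+55*np.cos(np.radians(th+a)),cy+55*np.sin(np.radians(th+a))) for k,a in dict(T=0,L=90,B=180,R=270).items()}
def fit(p,v0,use='TLBR'):
    f=lambda v:-sum(sc(p,*bolts(v)[k]) for k in use)
    best=None
    for dx in(-4,0,4):
        for dy in(-4,0,4):
            r=minimize(f,np.array(v0)+[dx,dy,0],method='Nelder-Mead',options=dict(initial_simplex=np.array(v0)+[dx,dy,0]+np.array([[0,0,0],[2,0,0],[0,2,0],[0,0,3]]),xatol=.02,fatol=.01))
            if best is None or r.fun<best.fun: best=r
    return best
if __name__=='__main__':
    import pickle,sys;p=pickle.load(open('p4.pkl','rb'))
    r=fit(p,[598.5,-119,-7]);print(r.x,r.fun);b=bolts(r.x);print(b,{k:sc(p,*b[k]) for k in b})
    f=cv2.cvtColor(p['frame'],cv2.COLOR_RGB2BGR);s=5;o=np.array([155,100]);g=cv2.resize(f[100:310,155:375],None,fx=s,fy=s,interpolation=cv2.INTER_CUBIC)
    for k in b:
        for z,rr in((75,15.5),(91,11)):
            a=np.linspace(0,2*np.pi,60)
            cv2.polylines(g,[np.int32([(proj(p,[b[k][0]+rr*np.cos(t),b[k][1]+rr*np.sin(t),z])-o)*s for t in a])],True,(0,255,0),1)
    cv2.imwrite('pics/fit.png',cv2.resize(g,(628,600)))
E
python3 fit.py
```

```text
[ 599.37435509 -120.35650956   -7.61579219] -248.95440673828125
{'T': (np.float64(653.8892028058553), np.float64(-127.64563699216397)), 'L': (np.float64(606.6634825220644), np.float64(-65.84166184754125)), 'B': (np.float64(544.8595073774418), np.float64(-113.06738213133215)), 'R': (np.float64(592.0852276612326), np.float64(-174.87135727595486))} {'T': np.float32(55.06296), 'L': np.float32(59.400173), 'B': np.float32(77.42943), 'R': np.float32(57.061848)}
```

View pics/fit.png

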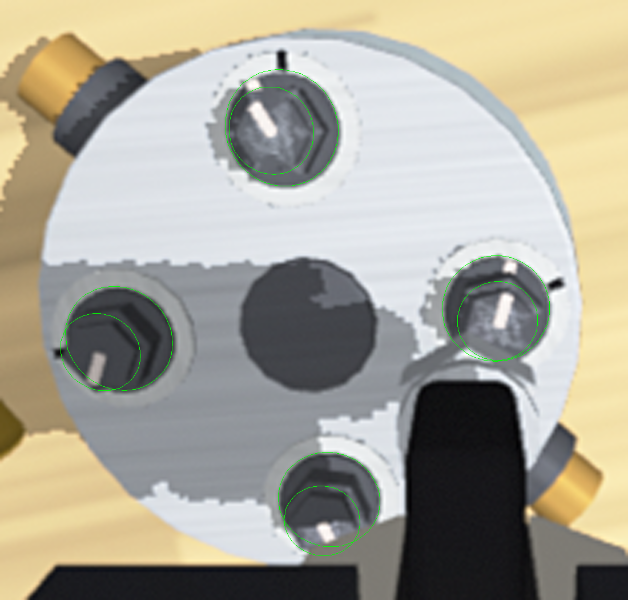

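```bash
cat > hexf.py <<'E'
from fit import *
def hexpts(x,y,z,af,phi,n=6):
    # phi = world angle (deg) of a corner
    r=af/np.sqrt(3);return [[x+r*np.cos(np.radians(phi+60*i)),y+r*np.sin(np.radians(phi+60*i)),z] for i in range(7)]
def hscore(p,g,x,y,z,af,phi):
    def samp(a):
        P=hexpts(x,y,z,a,phi);q=[]
        for i in range(6):
            for t in np.linspace(.1,.9,12): q.append(proj(p,np.array(P[i])*(1-t)+np.array(P[i+1])*t))
        q=np.float32(q);return cv2.remap(g,q[:,:1].copy(),q[:,1:].copy(),cv2.INTER_LINEAR)[:,0].reshape(6,12)
    d=np.abs((samp(af+.8)-samp(af-.8)).mean(1))
    return np.minimum(d,25).sum()
def hexfit(p,x,y,z=86.5,af=22):
    g=cv2.cvtColor(p['frame'],cv2.COLOR_RGB2GRAY).astype(np.float32)
    best=[]
    for ph in range(0,60,1):
        s=max(hscore(p,g,x+dx,y+dy,z,af,ph) for dx in(-.5,0,.5) for dy in(-.5,0,.5))
        best.append(s)
    return np.array(best)
if __name__=='__main__':
    import pickle;p=pickle.load(open('p4.pkl','rb'))
    b=bolts([599.37,-120.36,-7.6])
    f=cv2.cvtColor(p['frame'],cv2.COLOR_RGB2BGR);tiles=[]
    for k in 'TBLR':
        s=hexfit(p,*b[k]);s2=hexfit(p,*b[k],z=75.3)
        o=np.argsort(-s)[:4];print(k,o,s[o].round(),np.argsort(-s2)[:3])
        c=proj(p,[*b[k],86]).astype(int)-18;S=8
        g=cv2.resize(f[c[1]:c[1]+36,c[0]:c[0]+36],None,fx=S,fy=S,interpolation=cv2.INTER_CUBIC);g0=g.copy()
        for z in(86.5,):
            cv2.polylines(g,[np.int32([(proj(p,P)-c+.5)*S for P in hexpts(*b[k],z,22,o[0])])],True,(0,255,0),1)
        tiles.append(np.vstack([g0,g]))
    cv2.imwrite('pics/hex4.png',cv2.resize(np.hstack(tiles),(800,400)))
    # socket overlay
    o=np.array([290,190]);S=8;g=cv2.resize(f[190:270,270+20:350],None,fx=S,fy=S,interpolation=cv2.INTER_CUBIC);g0=g.copy()
    for z in(118.4,136.4):
        cv2.polylines(g,[np.int32([(proj(p,P)-o+.5)*S for P in hexpts(621.2,-76.6,z,32,167.8)])],True,(0,255,0),1)
    wv=np.hstack([g0,g]);cv2.imwrite('pics/sock4.png',cv2.resize(wv,(800,int(800*wv.shape[0]/wv.shape[1]))))
E
python3 hexf.py
```

```text
T [3 4 5 6] [85. 85. 84. 84.] [3 0 4]
B [22 20 23 21] [78. 78. 77. 77.] [25 26 22]
L [40 41 39 42] [80. 80. 78. 78.] [33 34 35]
R [25 26 24 23] [102. 101. 100. 100.] [26 25 27]
```

View pics/hex4.png

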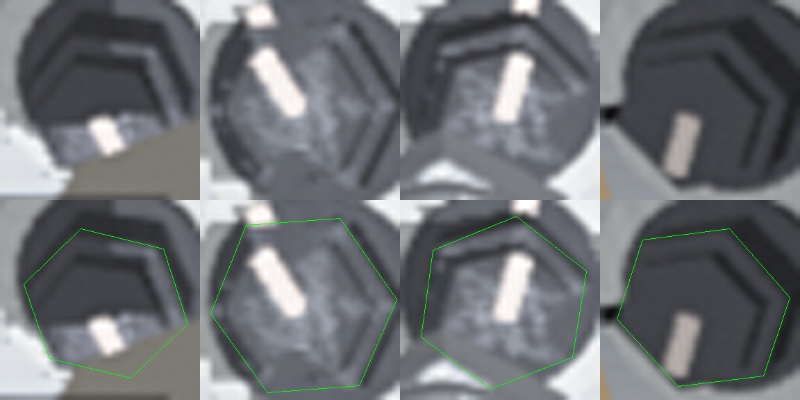

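View pics/sock4.png

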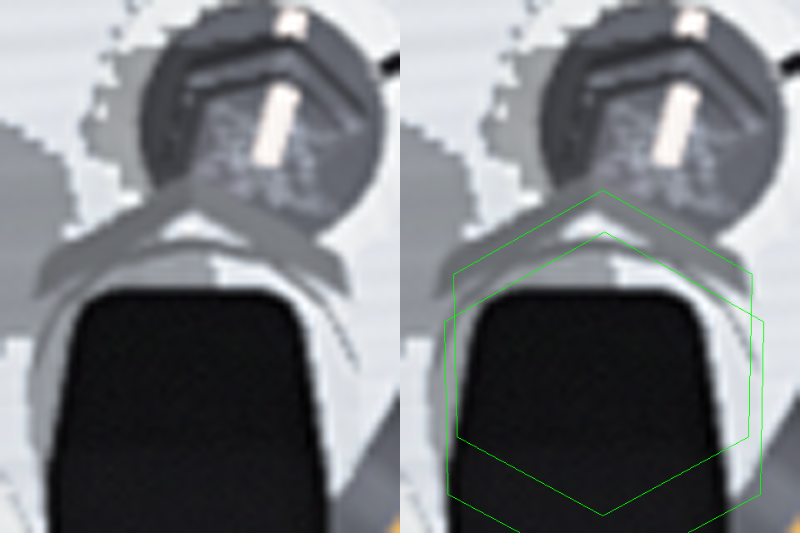

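Emit:
move_arm([
  {"claw": 1, "slide": [0.008, 0.004, 0], "rot": [0, 0, 0.07]},
  {"claw": 1, "slide": [0.0154, 0.0083, 0.005], "rot": [0, 0, 0.145]},
  {"claw": 1, "slide": [0.0154, 0.0083, 0.015], "rot": [0, 0, 0.145]},
  {"claw": 1, "slide": [0.0154, 0.0083, 0.022], "rot": [0, 0, 0.145]},
  {"claw": 1, "slide": [0.0154, 0.0083, 0.022], "rot": [0, 0, 0.145]},
  {"claw": 1, "slide": [0.0154, 0.0083, 0.022], "rot": [0, 0, 0.145]},
  {"claw": 1, "slide": [0.0154, 0.0083, 0.022], "rot": [0, 0, 0.145]},
  {"claw": 1, "slide": [0.0154, 0.0083, 0.022], "rot": [0, 0, 0.145]},
])

```text
time_s: 6.7
eef_pos: [608.3, -66.2, 212.3]
orientation: [[-0.937, 0.35, 0.001], [0.35, 0.937, 0.001], [-0.001, 0.001, -1.0]]
ft_force: [0.2, 0.5, -3.8]
gripper_width: 15.5
```

```bash
cat > st.py <<'E'
from h import *
import sys
np.set_printoptions(precision=3,suppress=True)
o=get_obs();R=np.array(o['orientation'])
print(o['time_s'],o['eef_pos'],'yaw',np.degrees(np.arctan2(R[1,0],R[0,0])),'zax',R[:,2],'F',o['ft_force'],'M',o['wrist_torque'],'q6',o['q'][5])
if len(sys.argv)>1:
    p=grab_frame('wrist');save(p,sys.argv[1])
    import pickle;pickle.dump(p,open(sys.argv[1]+'.pkl','wb'))
    f=cv2.cvtColor(p['frame'],cv2.COLOR_RGB2BGR)[160:290,230:400]
    cv2.imwrite('pics/'+sys.argv[1]+'c.png',cv2.resize(f,None,fx=4.5,fy=4.5,interpolation=cv2.INTER_CUBIC))
E
python3 st.py w5
```

```text
6.7 [608.312 -66.172 212.344] yaw 159.48427974987328 zax [ 0.001  0.001 -1.   ] F [ 0.165  0.512 -3.795] M [-0.043 -0.003  0.056] q6 -82.9194805504386
```

View pics/w5c.png

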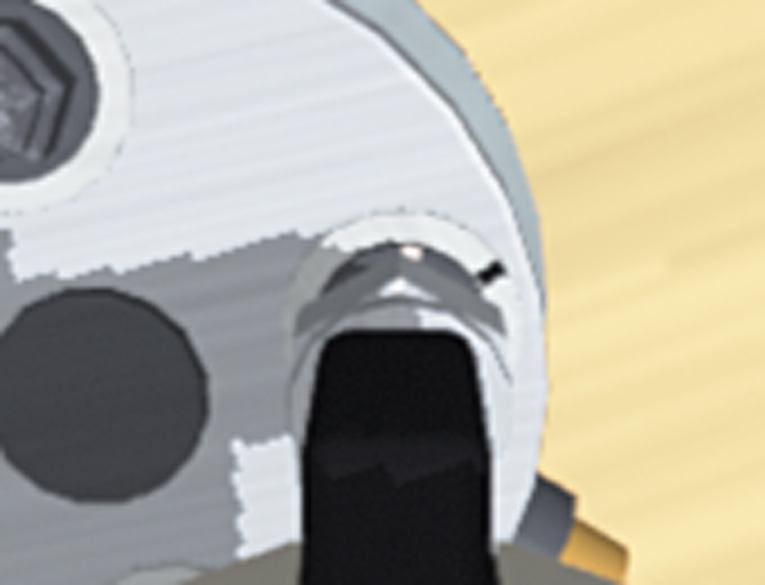

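Emit:
move_arm([
  {"claw": 1, "slide": [0, 0, 0.003], "rot": [0, 0, 0]},
  {"claw": 1, "slide": [0, 0, 0.006], "rot": [0, 0, 0]},
  {"claw": 1, "slide": [0, 0, 0.009], "rot": [0, 0, 0]},
  {"claw": 1, "slide": [0, 0, 0.012], "rot": [0, 0, 0]},
  {"claw": 1, "slide": [0, 0, 0.0155], "rot": [0, 0, 0]},
  {"claw": 1, "slide": [0, 0, 0.0155], "rot": [0, 0, 0]},
  {"claw": 1, "slide": [0, 0, 0.0155], "rot": [0, 0, 0]},
  {"claw": 1, "slide": [0, 0, 0.0155], "rot": [0, 0, 0]},
])

```text
time_s: 7.55
eef_pos: [608.5, -66.1, 196.7]
orientation: [[-0.937, 0.351, 0.001], [0.351, 0.937, 0.001], [-0.001, 0.001, -1.0]]
ft_force: [3.0, -0.2, -4.6]
gripper_width: 15.7
```

```bash
python3 st.py w6
```

```text
7.55 [608.463 -66.124 196.736] yaw 159.48106969468495 zax [ 0.001  0.001 -1.   ] F [ 3.011 -0.164 -4.583] M [-0.028 -0.632  0.016] q6 -82.91516599939014
```

View pics/w6c.png

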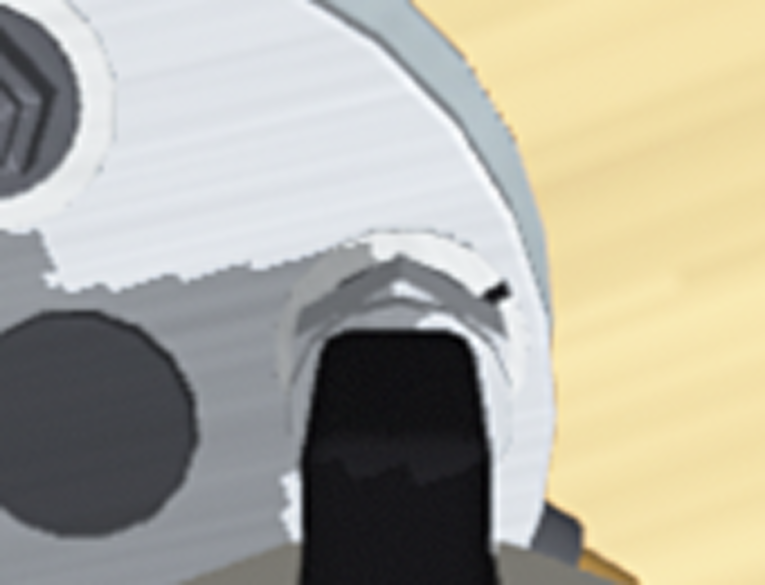

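Emit:
move_arm([
  {"claw": 1, "slide": [-0.0014, 0.0005, 0], "rot": [0, 0, 0]},
  {"claw": 1, "slide": [-0.0014, 0.0005, 0], "rot": [0, 0, 0.05]},
  {"claw": 1, "slide": [-0.0014, 0.0005, 0], "rot": [0, 0, 0.1]},
  {"claw": 1, "slide": [-0.0014, 0.0005, 0], "rot": [0, 0, 0.15]},
  {"claw": 1, "slide": [-0.0014, 0.0005, 0], "rot": [0, 0, 0.2]},
  {"claw": 1, "slide": [-0.0014, 0.0005, 0], "rot": [0, 0, 0.218]},
  {"claw": 1, "slide": [-0.0014, 0.0005, 0], "rot": [0, 0, 0.218]},
  {"claw": 1, "slide": [-0.0014, 0.0005, 0], "rot": [0, 0, 0.218]},
])

```text
time_s: 8.4
eef_pos: [609.6, -66.3, 196.7]
orientation: [[-0.839, 0.544, 0.0], [0.544, 0.839, 0.001], [0.0, 0.001, -1.0]]
ft_force: [-1.3, -1.5, -3.2]
gripper_width: 15.4
```

```bash
python3 st.py; python3 st.py
```

```text
8.4 [609.62  -66.322 196.736] yaw 147.04654074406884 zax [ 0.     0.001 -1.   ] F [-1.252 -1.481 -3.194] M [-0.402  0.26   0.063] q6 -70.45009595845079
8.4 [609.62  -66.322 196.736] yaw 147.04654074406884 zax [ 0.     0.001 -1.   ] F [-1.252 -1.481 -3.194] M [-0.402  0.26   0.063] q6 -70.45009595845079
```

Emit:
move_arm([
  {"claw": 1, "slide": [0, -0.0007, 0], "rot": [0, 0, 0.03]},
  {"claw": 1, "slide": [0, -0.0007, 0], "rot": [0, 0, 0.06]},
  {"claw": 1, "slide": [0, -0.0007, 0], "rot": [0, 0, 0.1]},
  {"claw": 1, "slide": [0, -0.0007, 0], "rot": [0, 0, 0.1]},
  {"claw": 1, "slide": [0, -0.0007, 0], "rot": [0, 0, 0.1]},
  {"claw": 1, "slide": [0, -0.0007, 0], "rot": [0, 0, 0.1]},
  {"claw": 1, "slide": [0, -0.0007, 0], "rot": [0, 0, 0.1]},
  {"claw": 1, "slide": [0, -0.0007, 0], "rot": [0, 0, 0.1]},
])

```text
time_s: 9.2
eef_pos: [609.1, -66.9, 196.7]
orientation: [[-0.781, 0.625, 0.0], [0.625, 0.781, 0.001], [0.0, 0.001, -1.0]]
ft_force: [-0.9, -1.1, -3.3]
gripper_width: 15.3
```

```bash
python3 st.py
```

```text
9.2 [609.147 -66.912 196.682] yaw 141.3249418016862 zax [ 0.     0.001 -1.   ] F [-0.923 -1.093 -3.305] M [-0.368  0.249  0.014] q6 -64.79050524344997
```

Emit:
move_arm([
  {"claw": 1, "slide": [0, -0.0007, 0], "rot": [0, 0, 0.03]},
  {"claw": 1, "slide": [0, -0.0007, 0], "rot": [0, 0, 0.06]},
  {"claw": 1, "slide": [0, -0.0007, 0], "rot": [0, 0, 0.08]},
  {"claw": 1, "slide": [0, -0.0007, 0], "rot": [0, 0, 0.08]},
  {"claw": 1, "slide": [0, -0.0007, 0], "rot": [0, 0, 0.08]},
  {"claw": 1, "slide": [0, -0.0007, 0], "rot": [0, 0, 0.08]},
  {"claw": 1, "slide": [0, -0.0007, 0], "rot": [0, 0, 0.08]},
  {"claw": 1, "slide": [0, -0.0007, 0], "rot": [0, 0, 0.08]},
])

```text
time_s: 10.0
eef_pos: [608.7, -67.4, 196.7]
orientation: [[-0.728, 0.685, 0.0], [0.685, 0.728, 0.001], [0.0, 0.001, -1.0]]
ft_force: [-0.7, 0.5, -3.0]
gripper_width: 15.6
```

```bash
python3 st.py
```

```text
10.0 [608.747 -67.385 196.696] yaw 136.74514051797559 zax [ 0.     0.001 -1.   ] F [-0.729  0.537 -2.986] M [ 0.049 -0.01   0.09 ] q6 -60.27212226208631
```

Emit:
move_arm([
  {"claw": 1, "slide": [0, 0, 0], "rot": [0, 0, 0.03]},
  {"claw": 1, "slide": [0, 0, 0], "rot": [0, 0, 0.06]},
  {"claw": 1, "slide": [0, 0, 0], "rot": [0, 0, 0.08]},
  {"claw": 1, "slide": [0, 0, 0], "rot": [0, 0, 0.08]},
  {"claw": 1, "slide": [0, 0, 0], "rot": [0, 0, 0.08]},
  {"claw": 1, "slide": [0, 0, 0], "rot": [0, 0, 0.08]},
  {"claw": 1, "slide": [0, 0, 0], "rot": [0, 0, 0.08]},
  {"claw": 1, "slide": [0, 0, 0], "rot": [0, 0, 0.08]},
])

```text
time_s: 10.8
eef_pos: [608.7, -67.4, 196.7]
orientation: [[-0.671, 0.741, 0.0], [0.741, 0.671, 0.001], [0.001, 0.001, -1.0]]
ft_force: [-1.6, -0.5, -2.8]
gripper_width: 15.9
```

```bash
python3 st.py
```

```text
10.8 [608.691 -67.41  196.694] yaw 132.16802916253965 zax [ 0.     0.001 -1.   ] F [-1.609 -0.547 -2.834] M [-0.206  0.328  0.11 ] q6 -55.69416998726936
```

Emit:
move_arm([
  {"claw": 1, "slide": [0, 0, 0], "rot": [0, 0, 0.03]},
  {"claw": 1, "slide": [0, 0, 0], "rot": [0, 0, 0.06]},
  {"claw": 1, "slide": [0, 0, 0], "rot": [0, 0, 0.1]},
  {"claw": 1, "slide": [0, 0, 0], "rot": [0, 0, 0.1]},
  {"claw": 1, "slide": [0, 0, 0], "rot": [0, 0, 0.1]},
  {"claw": 1, "slide": [0, 0, 0], "rot": [0, 0, 0.1]},
  {"claw": 1, "slide": [0, 0, 0], "rot": [0, 0, 0.1]},
  {"claw": 1, "slide": [0, 0, 0], "rot": [0, 0, 0.1]},
])

```text
time_s: 11.6
eef_pos: [608.6, -67.5, 196.7]
orientation: [[-0.594, 0.804, -0.0], [0.804, 0.594, 0.001], [0.001, 0.0, -1.0]]
ft_force: [-2.9, -1.3, -2.5]
gripper_width: 15.8
```

```bash
python3 st.py w7
```

```text
11.6 [608.593 -67.463 196.682] yaw 126.4482887157782 zax [-0.     0.001 -1.   ] F [-2.891 -1.259 -2.462] M [-0.382  0.549  0.123] q6 -49.97136830971412
```

View pics/w7c.png

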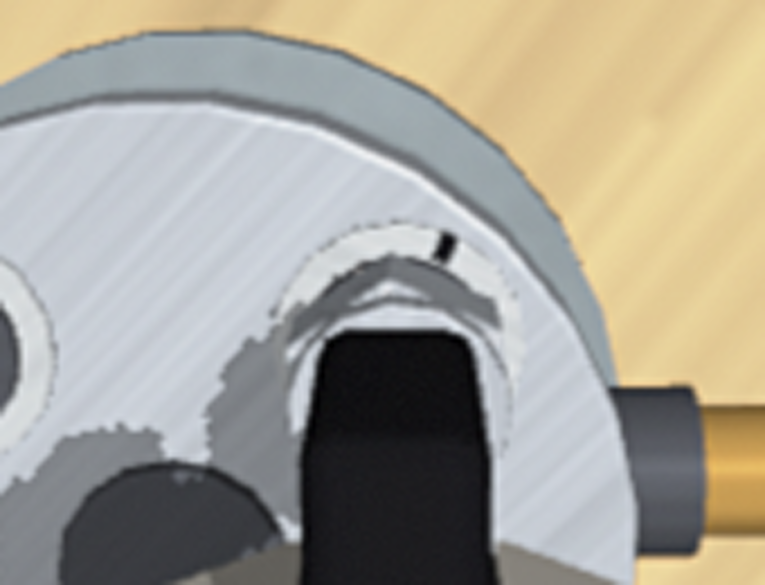

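Emit:
move_arm([
  {"claw": 1, "slide": [0, -0.0008, 0], "rot": [0, 0, 0.05]},
  {"claw": 1, "slide": [0, -0.0008, 0], "rot": [0, 0, 0.1]},
  {"claw": 1, "slide": [0, -0.0008, 0], "rot": [0, 0, 0.15]},
  {"claw": 1, "slide": [0, -0.0008, 0], "rot": [0, 0, 0.2]},
  {"claw": 1, "slide": [0, -0.0008, 0], "rot": [0, 0, 0.25]},
  {"claw": 1, "slide": [0, -0.0008, 0], "rot": [0, 0, 0.285]},
  {"claw": 1, "slide": [0, -0.0008, 0], "rot": [0, 0, 0.285]},
  {"claw": 1, "slide": [0, -0.0008, 0], "rot": [0, 0, 0.285]},
])

```text
time_s: 12.45
eef_pos: [607.8, -67.9, 196.7]
orientation: [[-0.345, 0.939, -0.001], [0.939, 0.345, 0.001], [0.001, -0.0, -1.0]]
ft_force: [-2.6, 0.0, -2.8]
gripper_width: 15.7
```

```bash
python3 st.py
```

```text
12.45 [607.825 -67.901 196.658] yaw 110.17179153601779 zax [-0.001  0.001 -1.   ] F [-2.594  0.035 -2.815] M [-0.315  0.654  0.135] q6 -33.753410231720565
```

Emit:
move_arm([
  {"claw": 1, "slide": [0, -0.0005, 0], "rot": [0, 0, -0.13]},
  {"claw": 1, "slide": [0, -0.0005, 0], "rot": [0, 0, -0.25]},
  {"claw": 1, "slide": [0, 0, -0.01], "rot": [0, 0, -0.25]},
  {"claw": 1, "slide": [0, 0, -0.03], "rot": [0, 0, -0.25]},
  {"claw": 1, "slide": [-0.025, -0.013, -0.03], "rot": [0, 0, -0.35]},
  {"claw": 1, "slide": [-0.06, -0.031, -0.03], "rot": [0, 0, -0.45]},
  {"claw": 1, "slide": [-0.09, -0.046, -0.03], "rot": [0, 0, -0.573]},
  {"claw": 1, "slide": [-0.0972, -0.0502, -0.03], "rot": [0, 0, -0.573]},
])

```text
time_s: 13.25
eef_pos: [594.3, -180.0, 227.5]
orientation: [[-0.797, 0.604, 0.001], [0.604, 0.797, -0.001], [-0.002, 0.0, -1.0]]
ft_force: [0.9, 0.3, -3.1]
gripper_width: 15.6
```

```bash
cat > rv.py <<'E'
# rectified views of the bolts
from fit import *
import pickle,sys
p=pickle.load(open(sys.argv[1]+'.pkl','rb'));b=bolts([599.37,-120.36,-7.6])
t=[]
for k in sys.argv[2]:
    x,y=b[k];q=rect(p,76,x-25,x+25,y-25,y+25,8);cv2.putText(q,k,(5,30),0,1,(0,0,255),2);t.append(q)
    # radial line & circle
g=np.hstack(t);cv2.imwrite('pics/'+sys.argv[1]+'r.png',cv2.resize(g,(380*len(t),380)) if len(t)<3 else cv2.resize(g,(800,800//len(t))))
E
python3 st.py w8; python3 rv.py w8 LR
```

```text
13.25 [ 594.289 -179.994  227.457] yaw 142.8237791508839 zax [ 0.001 -0.001 -1.   ] F [ 0.947  0.278 -3.074] M [-0.007 -0.034 -0.025] q6 -76.73128963142071
```

View pics/w8.png

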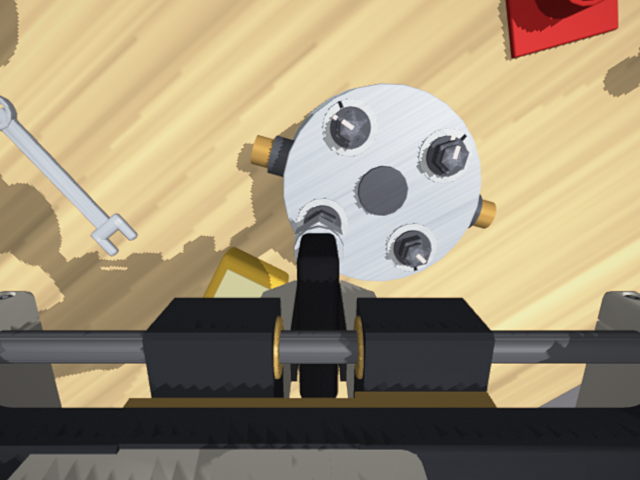

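View pics/w8r.png

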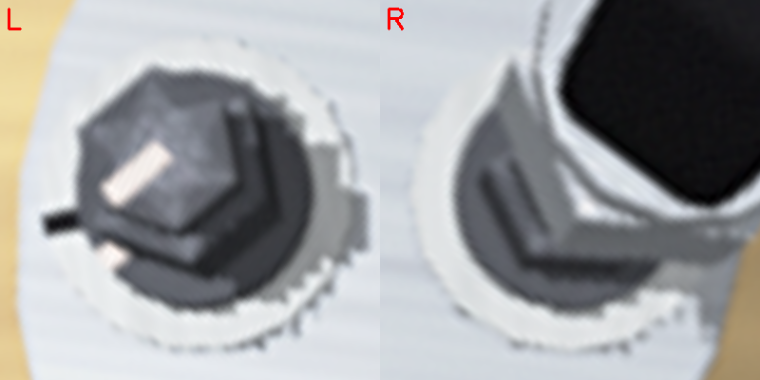

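Emit:
move_arm([
  {"claw": 1, "slide": [0.0023, 0.0028, 0.005], "rot": [0, 0, 0]},
  {"claw": 1, "slide": [0.0023, 0.0028, 0.01], "rot": [0, 0, 0]},
  {"claw": 1, "slide": [0.0023, 0.0028, 0.015], "rot": [0, 0, 0]},
  {"claw": 1, "slide": [0.0023, 0.0028, 0.019], "rot": [0, 0, 0]},
  {"claw": 1, "slide": [0.0023, 0.0028, 0.023], "rot": [0, 0, 0]},
  {"claw": 1, "slide": [0.0023, 0.0028, 0.027], "rot": [0, 0, 0]},
  {"claw": 1, "slide": [0.0023, 0.0028, 0.0308], "rot": [0, 0, 0]},
  {"claw": 1, "slide": [0.0023, 0.0028, 0.0308], "rot": [0, 0, 0]},
])

```text
time_s: 14.1
eef_pos: [593.9, -175.9, 195.8]
orientation: [[-0.795, 0.607, 0.0], [0.607, 0.795, 0.0], [0.0, 0.0, -1.0]]
ft_force: [-1.0, 0.4, -3.9]
gripper_width: 15.5
```

```bash
python3 st.py
```

```text
14.1 [ 593.856 -175.89   195.782] yaw 142.64044942475218 zax [ 0.  0. -1.] F [-1.01   0.414 -3.924] M [-0.042 -0.047 -0.028] q6 -76.22810389133487
```

Emit:
move_arm([
  {"claw": 1, "slide": [0.0, -0.0002, 0], "rot": [0, 0, 0.1]},
  {"claw": 1, "slide": [0.0001, -0.0005, 0], "rot": [0, 0, 0.21]},
  {"claw": 1, "slide": [0.0002, -0.0008, 0], "rot": [0, 0, 0.32]},
  {"claw": 1, "slide": [0.0003, -0.001, 0], "rot": [0, 0, 0.43]},
  {"claw": 1, "slide": [0.0004, -0.0013, 0], "rot": [0, 0, 0.54]},
  {"claw": 1, "slide": [0.0006, -0.0016, 0], "rot": [0, 0, 0.63]},
  {"claw": 1, "slide": [0.0006, -0.0017, 0], "rot": [0, 0, 0.7]},
  {"claw": 1, "slide": [0.0006, -0.0017, 0], "rot": [0, 0, 0.7]},
])

```text
time_s: 14.9
eef_pos: [592.4, -177.0, 195.9]
orientation: [[-0.216, 0.976, 0.0], [0.976, 0.216, 0.0], [-0.0, 0.0, -1.0]]
ft_force: [0.3, -0.0, -3.8]
gripper_width: 15.9
```

```bash
python3 st.py
```

```text
14.9 [ 592.359 -176.956  195.87 ] yaw 102.49945836587565 zax [ 0.  0. -1.] F [ 0.344 -0.018 -3.787] M [-0.135  0.058  0.074] q6 -36.23414473270201
```

```bash
cat > hv.py <<'E'
from hexf import *
import pickle,sys
n,use=sys.argv[1:3]
p=pickle.load(open(n+'.pkl','rb'));r=fit(p,[599.4,-120.4,-7.6],use);print(r.x,r.fun);b=bolts(r.x)
f=cv2.cvtColor(p['frame'],cv2.COLOR_RGB2BGR);tiles=[]
for k in sys.argv[3]:
    s=hexfit(p,*b[k]);s2=hexfit(p,*b[k],z=75.3);o=np.argsort(-s)[:4];print(k,np.round(b[k],1),o,np.argsort(-s2)[:3])
    # white mark on flange / black mark angle by eye: rectified z=75
    q=rect(p,75,b[k][0]-25,b[k][0]+25,b[k][1]-25,b[k][1]+25,8);cv2.circle(q,(200,200),3,(0,0,255),-1);cv2.circle(q,(200,200),124,(0,255,0),1)
    q2=rect(p,86.5,b[k][0]-25,b[k][0]+25,b[k][1]-25,b[k][1]+25,8)
    cv2.polylines(q2,[np.int32([((b[k][1]+25-P[1])*8,(b[k][0]+25-P[0])*8) for P in hexpts(*b[k],0,22,o[0])])],True,(0,255,0),1)
    tiles.append(np.vstack([q,q2]))
g=np.hstack(tiles);s=min(800/g.shape[1],600/g.shape[0]);cv2.imwrite('pics/'+n+'h.png',cv2.resize(g,None,fx=s,fy=s))
E
python3 hv.py w8 TLB TBL
```

```text
[ 599.53468006 -120.64982479   -7.75275493] -217.70169067382812
T [ 654.  -128.1] [8 7 5 6] [ 9 10  8]
B [ 545.  -113.2] [12 11 10 13] [10  8 11]
L [607.  -66.2] [10  9 11 12] [54  2  9]
```

View pics/w8h.png

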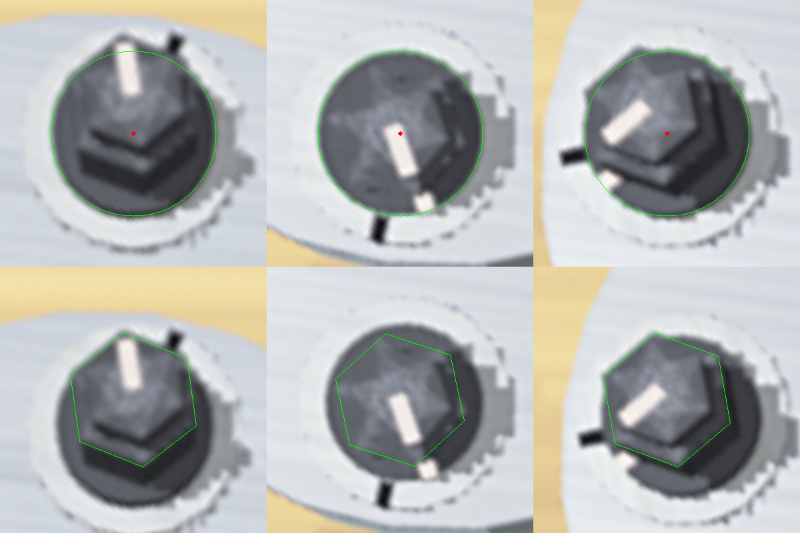

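Emit:
move_arm([
  {"claw": 1, "slide": [0, 0, 0], "rot": [0, 0, -0.13]},
  {"claw": 1, "slide": [0, 0.0005, 0], "rot": [0, 0, -0.25]},
  {"claw": 1, "slide": [0, 0.0005, -0.01], "rot": [0, 0, -0.25]},
  {"claw": 1, "slide": [0, 0.0005, -0.03], "rot": [0, 0, -0.25]},
  {"claw": 1, "slide": [0.01, 0.022, -0.031], "rot": [0, 0, -0.35]},
  {"claw": 1, "slide": [0.02, 0.045, -0.031], "rot": [0, 0, -0.41]},
  {"claw": 1, "slide": [0.028, 0.063, -0.031], "rot": [0, 0, -0.41]},
  {"claw": 1, "slide": [0.0323, 0.0718, -0.031], "rot": [0, 0, -0.41]},
])

```text
time_s: 15.7
eef_pos: [656.6, -128.8, 227.6]
orientation: [[-0.587, 0.81, 0.001], [0.81, 0.587, 0.0], [-0.001, 0.001, -1.0]]
ft_force: [0.5, -0.9, -4.2]
gripper_width: 15.7
```

```bash
python3 st.py w9; python3 hv.py w9 RLB RBL
```

```text
15.7 [ 656.577 -128.827  227.556] yaw 125.93942938289274 zax [ 0.001  0.    -1.   ] F [ 0.487 -0.922 -4.165] M [-0.092  0.01   0.041] q6 -53.61090028674267
[ 599.91751354 -120.05296389   -7.73385847] -223.66249084472656
R [ 592.5 -174.6] [ 1  2  0 59] [1 0 2]
B [ 545.4 -112.7] [21 20 22 19] [18 17 19]
L [607.3 -65.6] [21 22 20 19] [19 16 15]
```

View pics/w9h.png

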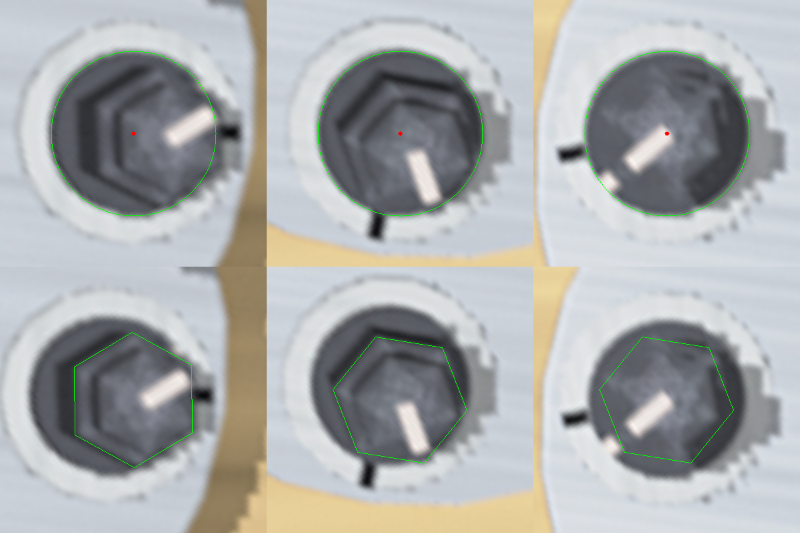

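View pics/w9.png

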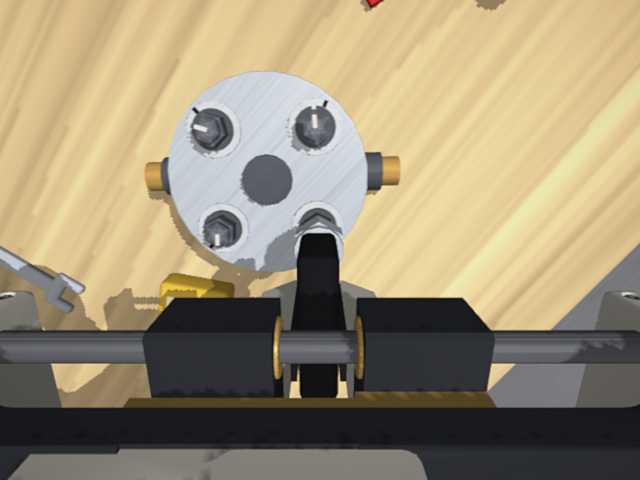

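Emit:
move_arm([
  {"claw": 1, "slide": [-0.0003, -0.0015, 0.005], "rot": [0, 0, 0]},
  {"claw": 1, "slide": [-0.0003, -0.0015, 0.01], "rot": [0, 0, 0]},
  {"claw": 1, "slide": [-0.0003, -0.0015, 0.015], "rot": [0, 0, 0]},
  {"claw": 1, "slide": [-0.0003, -0.0015, 0.019], "rot": [0, 0, 0]},
  {"claw": 1, "slide": [-0.0003, -0.0015, 0.023], "rot": [0, 0, 0]},
  {"claw": 1, "slide": [-0.0003, -0.0015, 0.027], "rot": [0, 0, 0]},
  {"claw": 1, "slide": [-0.0003, -0.0015, 0.031], "rot": [0, 0, 0]},
  {"claw": 1, "slide": [-0.0003, -0.0015, 0.031], "rot": [0, 0, 0]},
])

```text
time_s: 16.55
eef_pos: [655.7, -129.2, 195.5]
orientation: [[-0.588, 0.809, 0.0], [0.809, 0.588, 0.001], [0.001, 0.001, -1.0]]
ft_force: [-0.0, 0.7, -3.1]
gripper_width: 15.3
```

```bash
python3 st.py
```

```text
16.55 [ 655.687 -129.243  195.476] yaw 125.98631004738651 zax [ 0.     0.001 -1.   ] F [-0.046  0.703 -3.105] M [-0.059  0.014  0.025] q6 -53.73459498590666
```

Emit:
move_arm([
  {"claw": 1, "slide": [0.0, -0.0003, 0], "rot": [0, 0, 0.12]},
  {"claw": 1, "slide": [0.0001, -0.0006, 0], "rot": [0, 0, 0.24]},
  {"claw": 1, "slide": [0.0002, -0.0009, 0], "rot": [0, 0, 0.36]},
  {"claw": 1, "slide": [0.0003, -0.0012, 0], "rot": [0, 0, 0.48]},
  {"claw": 1, "slide": [0.0005, -0.0015, 0], "rot": [0, 0, 0.6]},
  {"claw": 1, "slide": [0.0007, -0.0017, 0], "rot": [0, 0, 0.7]},
  {"claw": 1, "slide": [0.0008, -0.0019, 0], "rot": [0, 0, 0.8]},
  {"claw": 1, "slide": [0.0008, -0.0019, 0], "rot": [0, 0, 0.8]},
])

```text
time_s: 17.35
eef_pos: [653.3, -129.8, 195.4]
orientation: [[0.172, 0.985, -0.001], [0.985, -0.172, 0.001], [0.001, -0.001, -1.0]]
ft_force: [-1.1, -0.2, -3.2]
gripper_width: 15.6
```

```bash
python3 st.py
```

```text
17.35 [ 653.34  -129.77   195.394] yaw 80.11234548810796 zax [-0.001  0.001 -1.   ] F [-1.067 -0.172 -3.213] M [-0.202  0.365  0.134] q6 -7.948801713045927
```

Emit:
move_arm([
  {"claw": 1, "slide": [-0.0002, -0.0004, 0], "rot": [0, 0, 0.04]},
  {"claw": 1, "slide": [-0.0002, -0.0004, 0], "rot": [0, 0, 0.08]},
  {"claw": 1, "slide": [-0.0002, -0.0004, 0], "rot": [0, 0, 0.1]},
  {"claw": 1, "slide": [-0.0002, -0.0004, 0], "rot": [0, 0, 0.1]},
  {"claw": 1, "slide": [-0.0002, -0.0004, 0], "rot": [0, 0, 0.1]},
  {"claw": 1, "slide": [-0.0002, -0.0004, 0], "rot": [0, 0, 0.1]},
  {"claw": 1, "slide": [-0.0002, -0.0004, 0], "rot": [0, 0, 0.1]},
  {"claw": 1, "slide": [-0.0002, -0.0004, 0], "rot": [0, 0, 0.1]},
])

```text
time_s: 18.15
eef_pos: [652.9, -129.8, 195.4]
orientation: [[0.269, 0.963, -0.001], [0.963, -0.269, 0.001], [0.001, -0.001, -1.0]]
ft_force: [-0.4, 0.4, -3.1]
gripper_width: 15.7
```

```bash
python3 st.py
```

```text
18.15 [ 652.901 -129.847  195.397] yaw 74.40209313723558 zax [-0.001  0.001 -1.   ] F [-0.39   0.36  -3.097] M [0.044 0.197 0.197] q6 -2.260507737061402
```

Emit:
move_arm([
  {"claw": 1, "slide": [0, 0, 0], "rot": [0, 0, 0.03]},
  {"claw": 1, "slide": [0, 0, 0], "rot": [0, 0, 0.05]},
  {"claw": 1, "slide": [0, 0, 0], "rot": [0, 0, 0.07]},
  {"claw": 1, "slide": [0, 0, 0], "rot": [0, 0, 0.07]},
  {"claw": 1, "slide": [0, 0, 0], "rot": [0, 0, 0.07]},
  {"claw": 1, "slide": [0, 0, 0], "rot": [0, 0, 0.07]},
  {"claw": 1, "slide": [0, 0, 0], "rot": [0, 0, 0.07]},
  {"claw": 1, "slide": [0, 0, 0], "rot": [0, 0, 0.07]},
])

```text
time_s: 18.95
eef_pos: [652.8, -129.8, 195.4]
orientation: [[0.336, 0.942, -0.001], [0.942, -0.336, 0.001], [0.0, -0.001, -1.0]]
ft_force: [-1.2, 1.2, -2.6]
gripper_width: 15.8
```

```bash
python3 st.py
```

```text
18.95 [ 652.85  -129.837  195.405] yaw 70.39435311409906 zax [-0.001  0.001 -1.   ] F [-1.204  1.154 -2.647] M [0.137 0.454 0.246] q6 1.7473593515150645
```

Emit:
move_arm([
  {"claw": 1, "slide": [0, 0, 0], "rot": [0, 0, 0.03]},
  {"claw": 1, "slide": [0, 0, 0], "rot": [0, 0, 0.05]},
  {"claw": 1, "slide": [0, 0, 0], "rot": [0, 0, 0.06]},
  {"claw": 1, "slide": [0, 0, 0], "rot": [0, 0, 0.06]},
  {"claw": 1, "slide": [0, 0, 0], "rot": [0, 0, 0.06]},
  {"claw": 1, "slide": [0, 0, 0], "rot": [0, 0, 0.06]},
  {"claw": 1, "slide": [0, 0, 0], "rot": [0, 0, 0.06]},
  {"claw": 1, "slide": [0, 0, 0], "rot": [0, 0, 0.06]},
])

```text
time_s: 19.75
eef_pos: [652.8, -129.7, 195.4]
orientation: [[0.391, 0.92, -0.001], [0.92, -0.391, 0.001], [0.0, -0.001, -1.0]]
ft_force: [-2.7, 1.5, -2.2]
gripper_width: 15.7
```

```bash
python3 st.py
```

```text
19.75 [ 652.771 -129.749  195.369] yaw 66.96261676957 zax [-0.001  0.001 -1.   ] F [-2.685  1.523 -2.223] M [0.216 0.638 0.264] q6 5.182336320705609
```

Emit:
move_arm([
  {"claw": 1, "slide": [0, -0.0005, 0], "rot": [0, 0, 0.03]},
  {"claw": 1, "slide": [0, -0.0005, 0], "rot": [0, 0, 0.05]},
  {"claw": 1, "slide": [0, -0.0005, 0], "rot": [0, 0, 0.05]},
  {"claw": 1, "slide": [0, -0.0005, 0], "rot": [0, 0, 0.05]},
  {"claw": 1, "slide": [0, -0.0005, 0], "rot": [0, 0, 0.05]},
  {"claw": 1, "slide": [0, -0.0005, 0], "rot": [0, 0, 0.05]},
  {"claw": 1, "slide": [0, -0.0005, 0], "rot": [0, 0, 0.05]},
  {"claw": 1, "slide": [0, -0.0005, 0], "rot": [0, 0, 0.05]},
])

```text
time_s: 20.55
eef_pos: [652.4, -129.6, 195.4]
orientation: [[0.437, 0.9, -0.001], [0.9, -0.437, 0.001], [0.0, -0.001, -1.0]]
ft_force: [-0.3, 0.9, -4.0]
gripper_width: 15.5
```

```bash
python3 st.py w10
```

```text
20.55 [ 652.44  -129.617  195.426] yaw 64.09971626798917 zax [-0.001  0.001 -1.   ] F [-0.301  0.949 -3.968] M [0.05  0.118 0.323] q6 8.045995804829431
```

View pics/w10c.png

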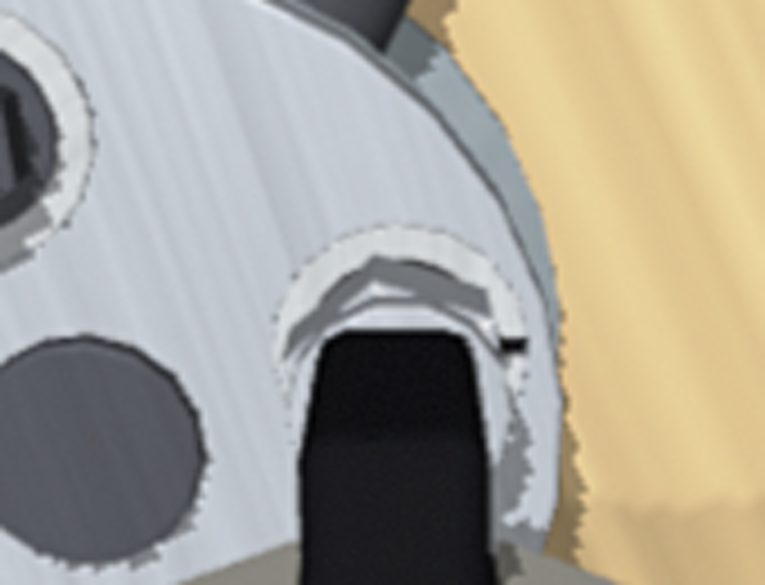

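Emit:
move_arm([
  {"claw": 1, "slide": [0, 0, 0], "rot": [0, 0, -0.14]},
  {"claw": 1, "slide": [0, 0.0, 0], "rot": [0, 0, -0.28]},
  {"claw": 1, "slide": [0, 0.0, -0.005], "rot": [0, 0, -0.33]},
  {"claw": 1, "slide": [0, 0, -0.031], "rot": [0, 0, -0.3]},
  {"claw": 1, "slide": [-0.012, -0.036, -0.031], "rot": [0, 0, -0.295]},
  {"claw": 1, "slide": [-0.026, -0.078, -0.031], "rot": [0, 0, -0.295]},
  {"claw": 1, "slide": [-0.0345, -0.103, -0.031], "rot": [0, 0, -0.295]},
  {"claw": 1, "slide": [-0.0345, -0.103, -0.031], "rot": [0, 0, -0.295]},
])

```text
time_s: 21.4
eef_pos: [541.9, -115.3, 227.2]
orientation: [[0.157, 0.988, -0.002], [0.988, -0.157, 0.001], [0.0, -0.002, -1.0]]
ft_force: [0.3, -0.3, -3.3]
gripper_width: 15.6
```

```bash
python3 st.py w11; python3 hv.py w11 TRL TRL;python3 hv.py w11 TRLB B|tail -1
```

```text
21.4 [ 541.923 -115.268  227.235] yaw 80.9536992176897 zax [-0.002  0.001 -1.   ] F [ 0.296 -0.284 -3.286] M [-0.11   0.089  0.025] q6 -10.892248422715419
[ 600.01536586 -120.37727216   -7.76218969] -193.52359008789062
T [ 654.5 -127.8] [42 41 40 43] [37 36 38]
R [ 592.6 -174.9] [10 11  7  8] [8 7 6]
L [607.4 -65.9] [ 9 10  8 11] [12 13 14]
B [ 545.5 -112.9] [11 12 10 13] [19 18 20]
```

View pics/w11.png

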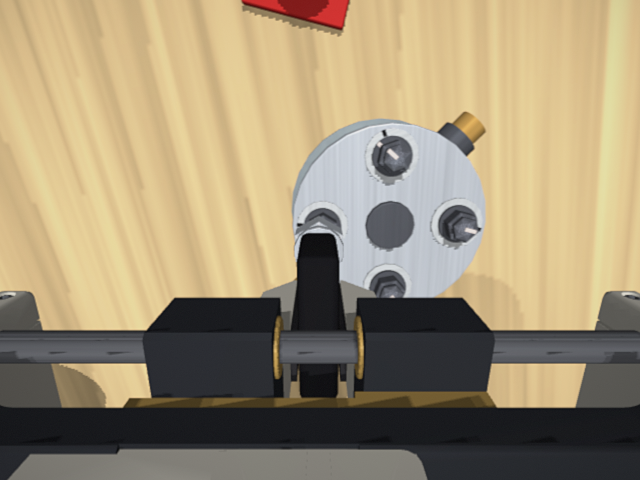

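```bash
python3 hv.py w11 TRL TRL
```

```text
[ 600.01536586 -120.37727216   -7.76218969] -193.52359008789062
T [ 654.5 -127.8] [42 41 40 43] [37 36 38]
R [ 592.6 -174.9] [10 11  7  8] [8 7 6]
L [607.4 -65.9] [ 9 10  8 11] [12 13 14]
```

View pics/w11h.png

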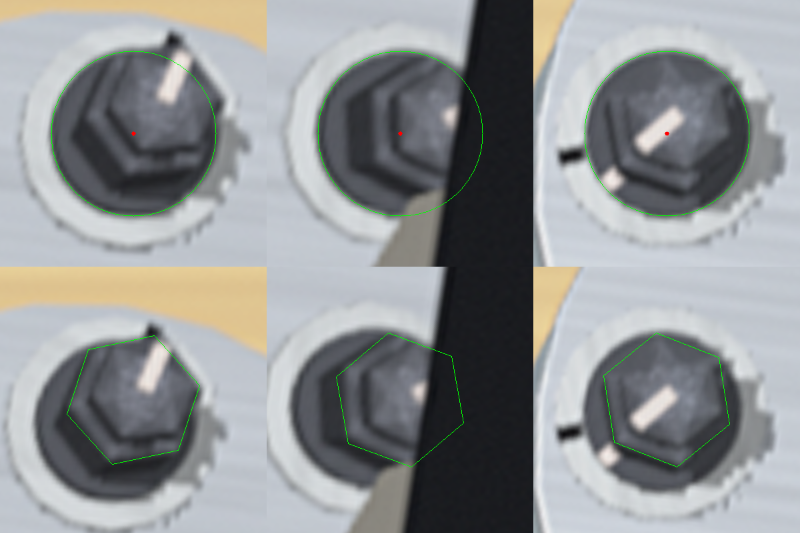

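Emit:
move_arm([
  {"claw": 1, "slide": [0.0003, 0.003, 0.005], "rot": [0, 0, 0]},
  {"claw": 1, "slide": [0.0003, 0.003, 0.01], "rot": [0, 0, 0]},
  {"claw": 1, "slide": [0.0003, 0.003, 0.015], "rot": [0, 0, 0]},
  {"claw": 1, "slide": [0.0003, 0.003, 0.019], "rot": [0, 0, 0]},
  {"claw": 1, "slide": [0.0003, 0.003, 0.023], "rot": [0, 0, 0]},
  {"claw": 1, "slide": [0.0003, 0.003, 0.027], "rot": [0, 0, 0]},
  {"claw": 1, "slide": [0.0003, 0.003, 0.031], "rot": [0, 0, 0]},
  {"claw": 1, "slide": [0.0003, 0.003, 0.031], "rot": [0, 0, 0]},
])

```text
time_s: 22.25
eef_pos: [546.4, -115.8, 196.2]
orientation: [[0.157, 0.988, -0.001], [0.988, -0.157, 0.0], [0.0, -0.001, -1.0]]
ft_force: [-4.1, 0.5, 3.2]
gripper_width: 15.8
```

```bash
python3 st.py
```

```text
22.25 [ 546.417 -115.848  196.233] yaw 80.95212889708552 zax [-0.001  0.    -1.   ] F [-4.101  0.461  3.219] M [0.106 1.285 0.034] q6 -10.790446112292853
```

Emit:
move_arm([
  {"claw": 1, "slide": [0, -0.0008, -0.002], "rot": [0, 0, 0]},
  {"claw": 1, "slide": [0, -0.0016, -0.002], "rot": [0, 0, 0]},
  {"claw": 1, "slide": [0, -0.0016, -0.001], "rot": [0, 0, 0]},
  {"claw": 1, "slide": [0, -0.0016, -0.001], "rot": [0, 0, 0.03]},
  {"claw": 1, "slide": [0, -0.0016, -0.001], "rot": [0, 0, 0.06]},
  {"claw": 1, "slide": [0, -0.0016, -0.001], "rot": [0, 0, 0.06]},
  {"claw": 1, "slide": [0, -0.0016, -0.001], "rot": [0, 0, 0.06]},
  {"claw": 1, "slide": [0, -0.0016, -0.001], "rot": [0, 0, 0.06]},
])

```text
time_s: 23.05
eef_pos: [545.0, -115.6, 197.2]
orientation: [[0.216, 0.976, -0.001], [0.976, -0.216, 0.0], [0.0, -0.001, -1.0]]
ft_force: [-0.1, 0.3, -2.9]
gripper_width: 15.9
```

```bash
python3 st.py w12
```

```text
23.05 [ 544.964 -115.602  197.202] yaw 77.52323968258743 zax [-0.001  0.    -1.   ] F [-0.094  0.275 -2.926] M [-0.073  0.162  0.012] q6 -7.392085609802605
```

View pics/w12c.png

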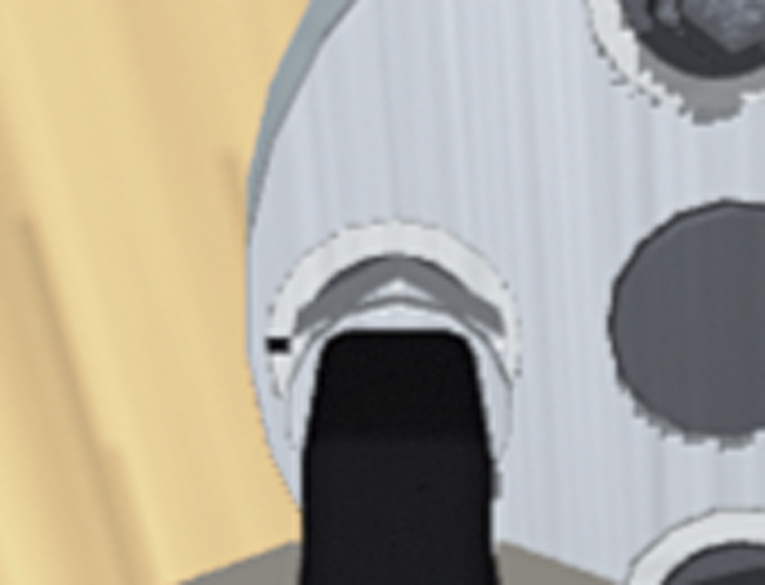

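Emit:
move_arm([
  {"claw": 1, "slide": [0.0, -0.0003, 0.001], "rot": [0, 0, 0.12]},
  {"claw": 1, "slide": [0.0001, -0.0006, 0.001], "rot": [0, 0, 0.24]},
  {"claw": 1, "slide": [0.0002, -0.0009, 0.001], "rot": [0, 0, 0.36]},
  {"claw": 1, "slide": [0.0003, -0.0012, 0.001], "rot": [0, 0, 0.48]},
  {"claw": 1, "slide": [0.0005, -0.0015, 0.001], "rot": [0, 0, 0.6]},
  {"claw": 1, "slide": [0.0007, -0.0017, 0.001], "rot": [0, 0, 0.7]},
  {"claw": 1, "slide": [0.0007, -0.0018, 0.001], "rot": [0, 0, 0.78]},
  {"claw": 1, "slide": [0.0007, -0.0018, 0.001], "rot": [0, 0, 0.78]},
])

```text
time_s: 23.9
eef_pos: [542.8, -114.0, 195.9]
orientation: [[0.84, 0.542, -0.002], [0.542, -0.84, 0.002], [-0.001, -0.003, -1.0]]
ft_force: [-2.3, 1.1, -2.4]
gripper_width: 15.8
```

```bash
python3 st.py w13
```

```text
23.9 [ 542.751 -114.02   195.929] yaw 32.81510715724598 zax [-0.002  0.002 -1.   ] F [-2.3    1.149 -2.352] M [0.377 0.723 0.163] q6 37.369858164269786
```

View pics/w13c.png

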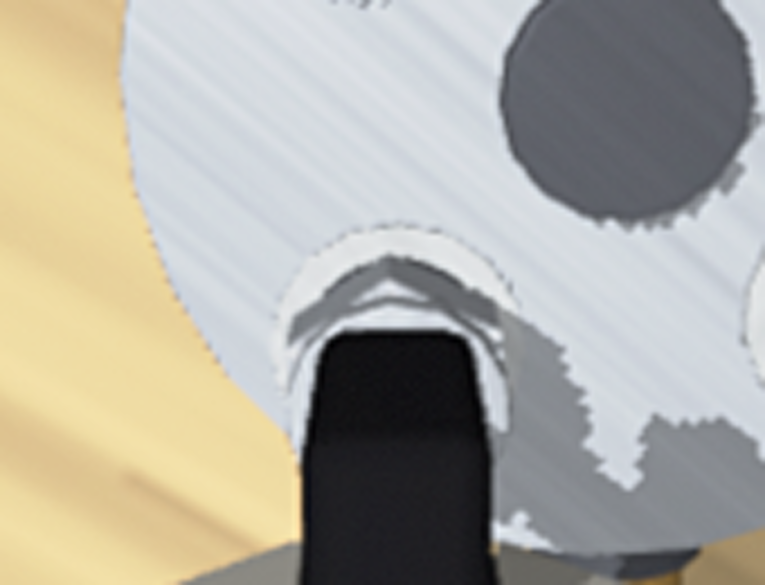

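Emit:
move_arm([
  {"claw": 1, "slide": [-0.0003, -0.0007, 0], "rot": [0, 0, 0.05]},
  {"claw": 1, "slide": [-0.0003, -0.0007, 0], "rot": [0, 0, 0.1]},
  {"claw": 1, "slide": [-0.0003, -0.0007, 0], "rot": [0, 0, 0.13]},
  {"claw": 1, "slide": [-0.0003, -0.0007, 0], "rot": [0, 0, 0.13]},
  {"claw": 1, "slide": [-0.0003, -0.0007, 0], "rot": [0, 0, 0.13]},
  {"claw": 1, "slide": [-0.0003, -0.0007, 0], "rot": [0, 0, 0.13]},
  {"claw": 1, "slide": [-0.0003, -0.0007, 0], "rot": [0, 0, 0.13]},
  {"claw": 1, "slide": [-0.0003, -0.0007, 0], "rot": [0, 0, 0.13]},
])

```text
time_s: 24.75
eef_pos: [542.2, -113.6, 196.0]
orientation: [[0.902, 0.431, -0.002], [0.431, -0.902, 0.001], [-0.001, -0.002, -1.0]]
ft_force: [1.0, 1.3, -3.8]
gripper_width: 15.4
```

```bash
python3 st.py w14
```

```text
24.75 [ 542.222 -113.624  195.962] yaw 25.522159298294955 zax [-0.002  0.001 -1.   ] F [ 0.97   1.253 -3.816] M [0.231 0.033 0.163] q6 44.680299113284896
```

View pics/w14c.png

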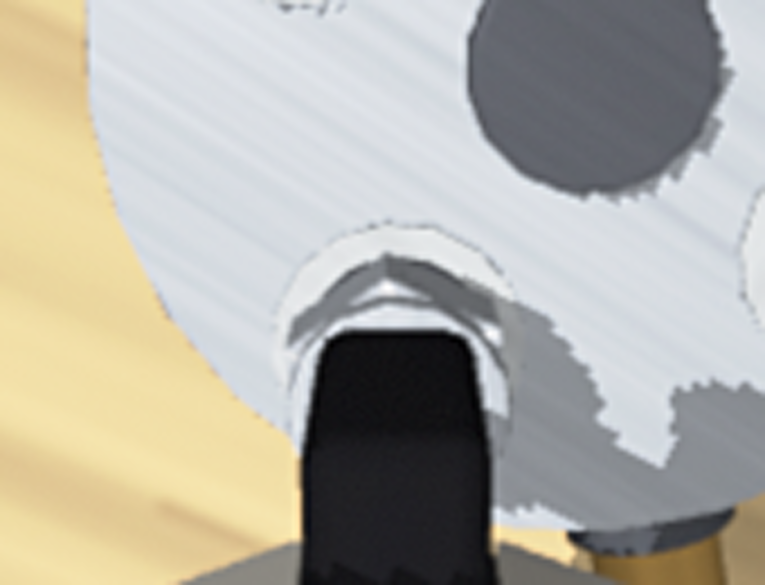

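Emit:
move_arm([
  {"claw": 1, "slide": [0, -0.0002, 0], "rot": [0, 0, 0.05]},
  {"claw": 1, "slide": [0, -0.0002, 0], "rot": [0, 0, 0.1]},
  {"claw": 1, "slide": [0, -0.0002, 0], "rot": [0, 0, 0.1]},
  {"claw": 1, "slide": [0, -0.0002, 0], "rot": [0, 0, 0.1]},
  {"claw": 1, "slide": [0, -0.0002, 0], "rot": [0, 0, 0.1]},
  {"claw": 1, "slide": [0, -0.0002, 0], "rot": [0, 0, 0.1]},
  {"claw": 1, "slide": [0, -0.0002, 0], "rot": [0, 0, 0.1]},
  {"claw": 1, "slide": [0, -0.0002, 0], "rot": [0, 0, 0.1]},
])

```text
time_s: 25.6
eef_pos: [542.2, -113.4, 196.0]
orientation: [[0.941, 0.339, -0.002], [0.339, -0.941, 0.002], [-0.001, -0.002, -1.0]]
ft_force: [0.4, 0.4, -3.8]
gripper_width: 15.9
```

```bash
python3 st.py w15
```

```text
25.6 [ 542.159 -113.395  195.96 ] yaw 19.801578208628122 zax [-0.002  0.002 -1.   ] F [ 0.361  0.364 -3.82 ] M [0.336 0.134 0.212] q6 50.4161107480705
```

View pics/w15c.png

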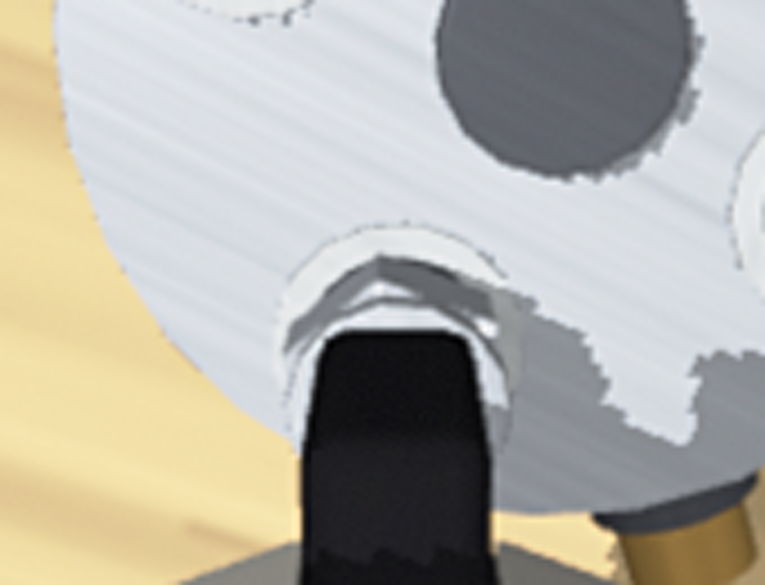

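Emit:
move_arm([
  {"claw": 1, "slide": [0, 0, 0], "rot": [0, 0, 0.03]},
  {"claw": 1, "slide": [0, 0, 0], "rot": [0, 0, 0.06]},
  {"claw": 1, "slide": [0, 0, 0], "rot": [0, 0, 0.06]},
  {"claw": 1, "slide": [0, 0, 0], "rot": [0, 0, 0.06]},
  {"claw": 1, "slide": [0, 0, 0], "rot": [0, 0, 0.06]},
  {"claw": 1, "slide": [0, 0, 0], "rot": [0, 0, 0.06]},
  {"claw": 1, "slide": [0, 0, 0], "rot": [0, 0, 0.06]},
  {"claw": 1, "slide": [0, 0, 0], "rot": [0, 0, 0.06]},
])

```text
time_s: 26.45
eef_pos: [542.2, -113.3, 196.0]
orientation: [[0.959, 0.282, -0.002], [0.282, -0.959, 0.002], [-0.002, -0.002, -1.0]]
ft_force: [0.4, 1.6, -4.1]
gripper_width: 15.7
```

```bash
python3 st.py w16
```

```text
26.45 [ 542.156 -113.309  195.974] yaw 16.36397231137301 zax [-0.002  0.002 -1.   ] F [ 0.399  1.559 -4.101] M [0.587 0.196 0.26 ] q6 53.85705792631868
```

View pics/w16c.png

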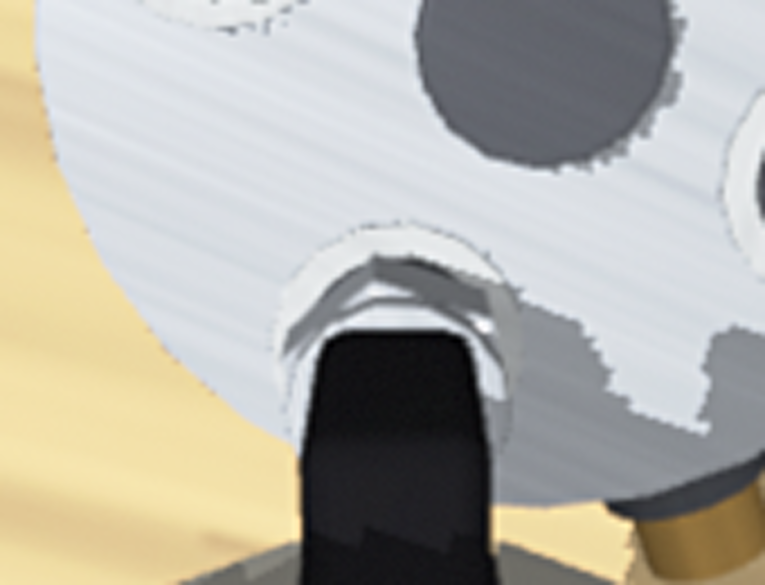

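Emit:
move_arm([
  {"claw": 1, "slide": [0, 0, 0], "rot": [0, 0, -0.14]},
  {"claw": 1, "slide": [0, 0, 0], "rot": [0, 0, -0.28]},
  {"claw": 1, "slide": [0, 0, -0.007], "rot": [0, 0, -0.33]},
  {"claw": 1, "slide": [0, 0, -0.031], "rot": [0, 0, -0.36]},
  {"claw": 1, "slide": [0.025, -0.0085, -0.031], "rot": [0, 0, -0.5]},
  {"claw": 1, "slide": [0.052, -0.0178, -0.031], "rot": [0, 0, -0.64]},
  {"claw": 1, "slide": [0.07, -0.024, -0.031], "rot": [0, 0, -0.78]},
  {"claw": 1, "slide": [0.0738, -0.0252, -0.031], "rot": [0, 0, -0.866]},
])

```text
time_s: 27.3
eef_pos: [607.5, -67.7, 226.8]
orientation: [[0.402, 0.916, -0.001], [0.916, -0.402, 0.001], [0.0, -0.001, -1.0]]
ft_force: [-0.4, -0.8, -4.9]
gripper_width: 15.8
```

```bash
python3 st.py w17; python3 hv.py w17 TBR TBR
```

```text
27.3 [607.527 -67.746 226.797] yaw 66.3156212963593 zax [-0.001  0.001 -1.   ] F [-0.393 -0.798 -4.875] M [-0.147  0.073  0.011] q6 10.113640931340933
[ 600.03520926 -119.95245297   -7.5948236 ] -77.41355895996094
T [ 654.6 -127.2] [37 36 38 35] [53 55 54]
B [ 545.5 -112.7] [54 55 56 52] [44 42 39]
R [ 592.8 -174.5] [38 37 39 45] [29 28 22]
```

View pics/w17h.png

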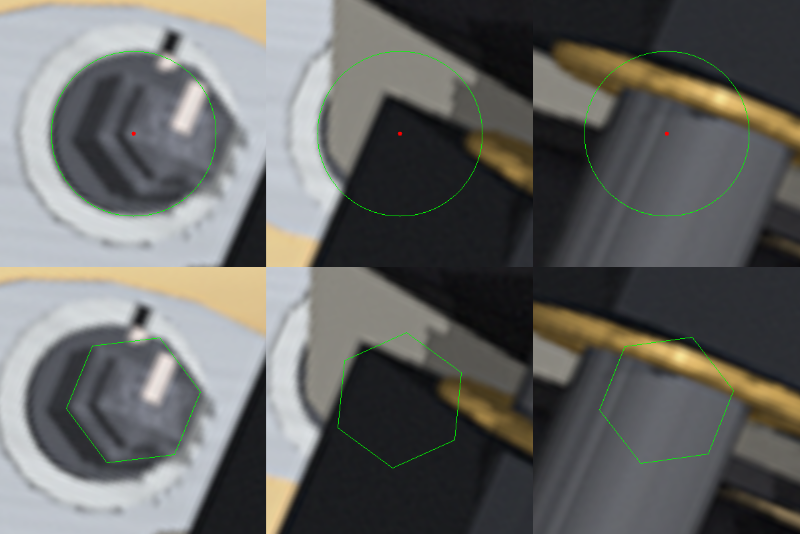

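View pics/w17.png

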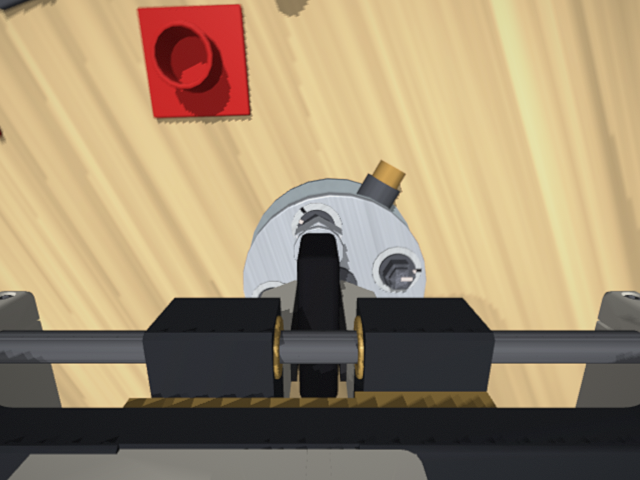

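```bash
python3 - <<'E'
from h import *
p=grab_frame('top');f=cv2.cvtColor(p['frame'],cv2.COLOR_RGB2BGR)
cv2.imwrite('pics/t2.png',cv2.resize(f[140:250,295:415],None,fx=5,fy=5,interpolation=cv2.INTER_CUBIC))
E
```

```text
(no output)
```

View pics/t2.png

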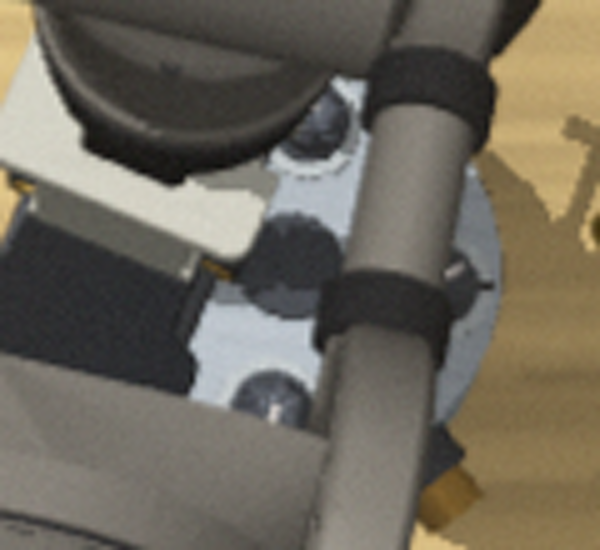

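Emit:
move_arm([
  {"claw": 1, "slide": [-0.02, 0.01, 0], "rot": [0, 0, 0]},
  {"claw": 1, "slide": [-0.045, 0.02, 0], "rot": [0, 0, 0]},
  {"claw": 1, "slide": [-0.06, 0.025, 0], "rot": [0, 0, 0]},
  {"claw": 1, "slide": [-0.06, 0.025, 0], "rot": [0, 0, 0]},
  {"claw": 1, "slide": [-0.06, 0.025, 0], "rot": [0, 0, 0]},
  {"claw": 1, "slide": [-0.06, 0.025, 0], "rot": [0, 0, 0]},
  {"claw": 1, "slide": [-0.06, 0.025, 0], "rot": [0, 0, 0]},
  {"claw": 1, "slide": [-0.06, 0.025, 0], "rot": [0, 0, 0]},
])

```text
time_s: 28.2
eef_pos: [605.0, -132.7, 226.7]
orientation: [[0.405, 0.914, -0.002], [0.914, -0.405, 0.001], [-0.0, -0.002, -1.0]]
ft_force: [-0.9, -0.8, -3.2]
gripper_width: 15.5
```

```bash
python3 st.py w18; python3 hv.py w18 TBLR BL
```

```text
28.2 [ 605.032 -132.701  226.673] yaw 66.08501284884647 zax [-0.002  0.001 -1.   ] F [-0.88  -0.767 -3.208] M [-0.177  0.059  0.01 ] q6 4.454345177137257
[ 599.52624813 -120.51217103   -7.75500685] -234.43035888671875
B [ 545.  -113.1] [50 51 49 52] [48 50 49]
L [606.9 -66. ] [12 13 11 14] [11 12 10]
```

View pics/w18h.png

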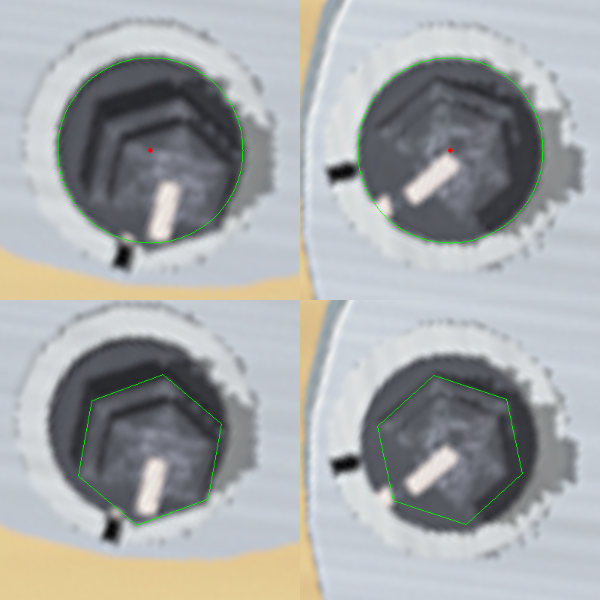

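Emit:
move_arm([
  {"claw": 1, "slide": [0.02, -0.0085, 0], "rot": [0, 0, -0.033]},
  {"claw": 1, "slide": [0.045, -0.019, 0], "rot": [0, 0, -0.033]},
  {"claw": 1, "slide": [0.0592, -0.0251, 0], "rot": [0, 0, -0.033]},
  {"claw": 1, "slide": [0.0592, -0.0251, 0.005], "rot": [0, 0, -0.033]},
  {"claw": 1, "slide": [0.0592, -0.0251, 0.01], "rot": [0, 0, -0.033]},
  {"claw": 1, "slide": [0.0592, -0.0251, 0.015], "rot": [0, 0, -0.033]},
  {"claw": 1, "slide": [0.0592, -0.0251, 0.017], "rot": [0, 0, -0.033]},
  {"claw": 1, "slide": [0.0592, -0.0251, 0.017], "rot": [0, 0, -0.033]},
])

```text
time_s: 29.05
eef_pos: [605.8, -69.2, 209.0]
orientation: [[0.376, 0.927, -0.003], [0.927, -0.376, 0.001], [-0.0, -0.003, -1.0]]
ft_force: [-0.2, -0.9, -3.6]
gripper_width: 15.6
```

```bash
python3 st.py
```

```text
29.05 [605.828 -69.216 209.009] yaw 67.91576893923617 zax [-0.003  0.001 -1.   ] F [-0.214 -0.862 -3.6  ] M [-0.107  0.128  0.034] q6 8.360298872240504
```

Emit:
move_arm([
  {"claw": 1, "slide": [0.0008, 0, 0.003], "rot": [0, 0, 0]},
  {"claw": 1, "slide": [0.0008, 0, 0.006], "rot": [0, 0, 0]},
  {"claw": 1, "slide": [0.0008, 0, 0.009], "rot": [0, 0, 0]},
  {"claw": 1, "slide": [0.0008, 0, 0.0128], "rot": [0, 0, 0]},
  {"claw": 1, "slide": [0.0008, 0, 0.0128], "rot": [0, 0, 0]},
  {"claw": 1, "slide": [0.0008, 0, 0.0128], "rot": [0, 0, 0]},
  {"claw": 1, "slide": [0.0008, 0, 0.0128], "rot": [0, 0, 0]},
  {"claw": 1, "slide": [0.0008, 0, 0.0128], "rot": [0, 0, 0]},
])

```text
time_s: 29.85
eef_pos: [606.2, -68.4, 196.4]
orientation: [[0.376, 0.927, -0.003], [0.927, -0.376, 0.001], [-0.0, -0.003, -1.0]]
ft_force: [-0.6, -0.1, -2.8]
gripper_width: 15.7
```

```bash
python3 st.py
```

```text
29.85 [606.193 -68.447 196.421] yaw 67.91791946240508 zax [-0.003  0.001 -1.   ] F [-0.557 -0.067 -2.778] M [-0.085  0.077  0.002] q6 8.435883886015095
```

Emit:
move_arm([
  {"claw": 1, "slide": [0.0, -0.0003, 0], "rot": [0, 0, 0.11]},
  {"claw": 1, "slide": [0.0001, -0.0006, 0], "rot": [0, 0, 0.22]},
  {"claw": 1, "slide": [0.0002, -0.0009, 0], "rot": [0, 0, 0.33]},
  {"claw": 1, "slide": [0.0003, -0.0012, 0], "rot": [0, 0, 0.44]},
  {"claw": 1, "slide": [0.0005, -0.0014, 0], "rot": [0, 0, 0.55]},
  {"claw": 1, "slide": [0.0006, -0.0016, 0], "rot": [0, 0, 0.64]},
  {"claw": 1, "slide": [0.0006, -0.0017, 0], "rot": [0, 0, 0.7]},
  {"claw": 1, "slide": [0.0006, -0.0017, 0], "rot": [0, 0, 0.7]},
])

```text
time_s: 30.65
eef_pos: [604.5, -66.7, 196.4]
orientation: [[0.885, 0.466, -0.003], [0.466, -0.885, 0.002], [-0.002, -0.003, -1.0]]
ft_force: [-1.3, 0.9, -2.9]
gripper_width: 16.0
```

```bash
python3 st.py w19
```

```text
30.65 [604.516 -66.692 196.425] yaw 27.804929693547432 zax [-0.003  0.002 -1.   ] F [-1.324  0.864 -2.946] M [0.422 0.427 0.146] q6 48.63974370196889
```

View pics/w19c.png

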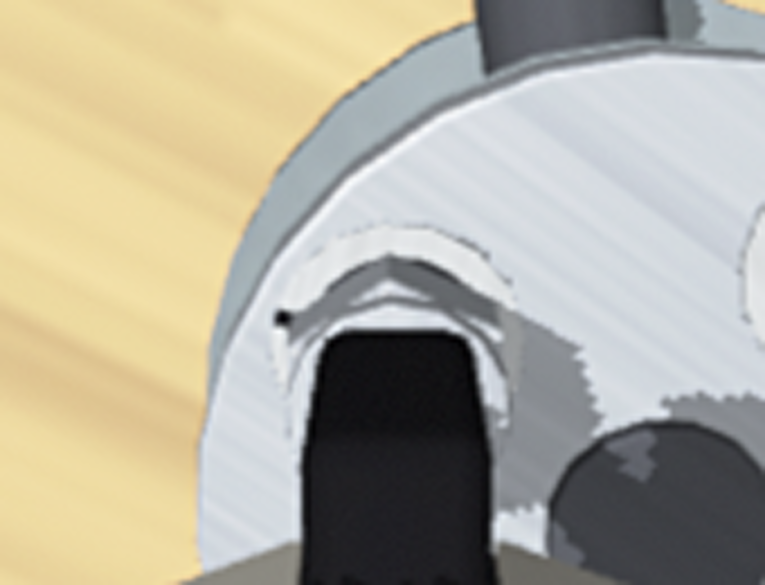

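Emit:
move_arm([
  {"claw": 1, "slide": [-0.0001, -0.0006, 0], "rot": [0, 0, 0.05]},
  {"claw": 1, "slide": [-0.0001, -0.0006, 0], "rot": [0, 0, 0.1]},
  {"claw": 1, "slide": [-0.0001, -0.0006, 0], "rot": [0, 0, 0.13]},
  {"claw": 1, "slide": [-0.0001, -0.0006, 0], "rot": [0, 0, 0.13]},
  {"claw": 1, "slide": [-0.0001, -0.0006, 0], "rot": [0, 0, 0.13]},
  {"claw": 1, "slide": [-0.0001, -0.0006, 0], "rot": [0, 0, 0.13]},
  {"claw": 1, "slide": [-0.0001, -0.0006, 0], "rot": [0, 0, 0.13]},
  {"claw": 1, "slide": [-0.0001, -0.0006, 0], "rot": [0, 0, 0.13]},
])

```text
time_s: 31.5
eef_pos: [604.2, -66.3, 196.4]
orientation: [[0.937, 0.35, -0.003], [0.35, -0.937, 0.002], [-0.002, -0.003, -1.0]]
ft_force: [0.1, 1.7, -3.0]
gripper_width: 16.0
```

```bash
python3 st.py w20
```

```text
31.5 [604.209 -66.276 196.422] yaw 20.47857024116498 zax [-0.003  0.002 -1.   ] F [ 0.09   1.676 -3.009] M [0.157 0.124 0.146] q6 55.99968252885784
```

View pics/w20c.png

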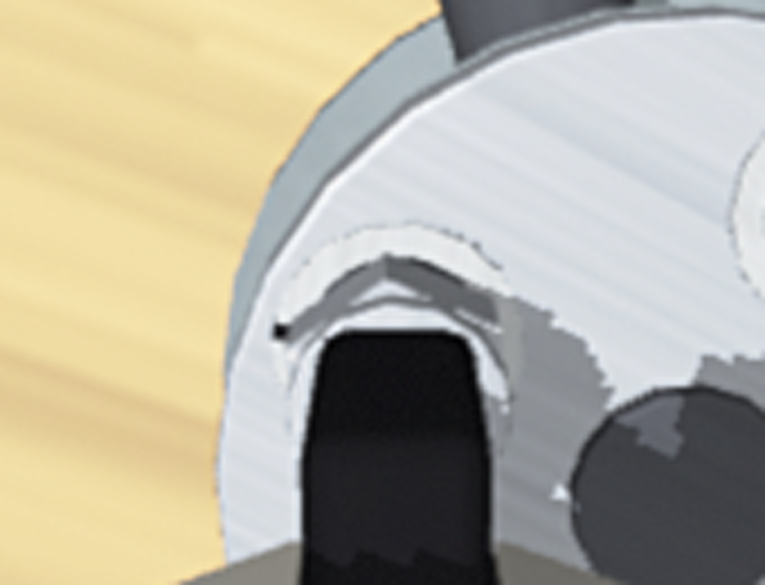

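Apex is at about x=387, so the wind-up has just started to climb. I'll turn on in small steps.

Emit:
move_arm([
  {"claw": 1, "slide": [0, -0.0001, 0], "rot": [0, 0, 0.05]},
  {"claw": 1, "slide": [0, -0.0001, 0], "rot": [0, 0, 0.1]},
  {"claw": 1, "slide": [0, -0.0001, 0], "rot": [0, 0, 0.1]},
  {"claw": 1, "slide": [0, -0.0001, 0], "rot": [0, 0, 0.1]},
  {"claw": 1, "slide": [0, -0.0001, 0], "rot": [0, 0, 0.1]},
  {"claw": 1, "slide": [0, -0.0001, 0], "rot": [0, 0, 0.1]},
  {"claw": 1, "slide": [0, -0.0001, 0], "rot": [0, 0, 0.1]},
  {"claw": 1, "slide": [0, -0.0001, 0], "rot": [0, 0, 0.1]},
])

```text
time_s: 32.35
eef_pos: [604.2, -66.1, 196.4]
orientation: [[0.967, 0.255, -0.003], [0.255, -0.967, 0.002], [-0.003, -0.003, -1.0]]
ft_force: [0.6, 1.1, -3.7]
gripper_width: 15.8
```

```bash
python3 st.py w21
```

```text
32.35 [604.154 -66.096 196.433] yaw 14.75765256171303 zax [-0.003  0.002 -1.   ] F [ 0.614  1.071 -3.728] M [0.484 0.195 0.186] q6 61.73129580444788
```

View pics/w21c.png

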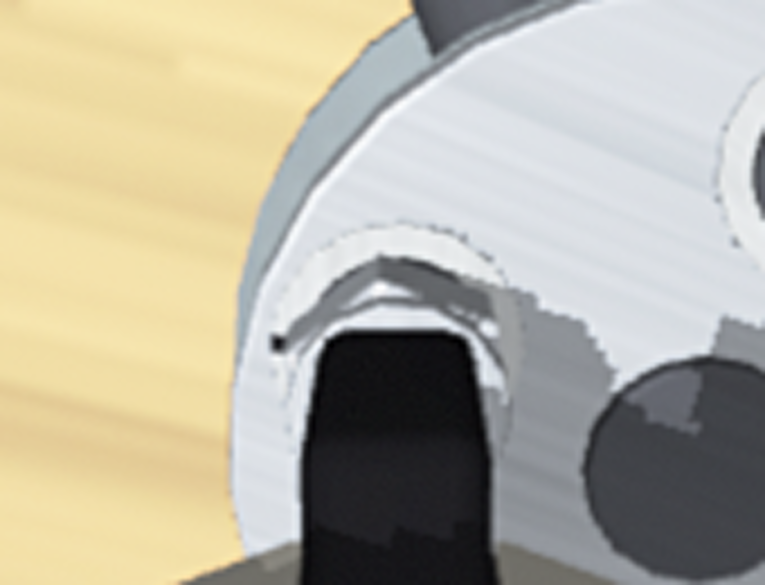

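Emit:
move_arm([
  {"claw": 1, "slide": [0, -0.0002, 0], "rot": [0, 0, 0.03]},
  {"claw": 1, "slide": [0, -0.0002, 0], "rot": [0, 0, 0.05]},
  {"claw": 1, "slide": [0, -0.0002, 0], "rot": [0, 0, 0.05]},
  {"claw": 1, "slide": [0, -0.0002, 0], "rot": [0, 0, 0.05]},
  {"claw": 1, "slide": [0, -0.0002, 0], "rot": [0, 0, 0.05]},
  {"claw": 1, "slide": [0, -0.0002, 0], "rot": [0, 0, 0.05]},
  {"claw": 1, "slide": [0, -0.0002, 0], "rot": [0, 0, 0.05]},
  {"claw": 1, "slide": [0, -0.0002, 0], "rot": [0, 0, 0.05]},
])

```text
time_s: 33.2
eef_pos: [604.1, -65.9, 196.4]
orientation: [[0.979, 0.206, -0.003], [0.206, -0.979, 0.002], [-0.003, -0.002, -1.0]]
ft_force: [-0.3, 1.4, -3.3]
gripper_width: 15.6
```

```bash
python3 st.py w22; python3 - <<'E'
import cv2
a=cv2.imread('pics/w22c.png')[200:400,250:550];b=cv2.imread('pics/w21c.png')[200:400,250:550]
cv2.imwrite('pics/c22.png',__import__('numpy').vstack([b,a]))
E
```

```text
33.2 [604.082 -65.899 196.415] yaw 11.893196436908067 zax [-0.003  0.002 -1.   ] F [-0.26   1.441 -3.26 ] M [0.339 0.163 0.269] q6 64.61066657673676
```

View pics/c22.png

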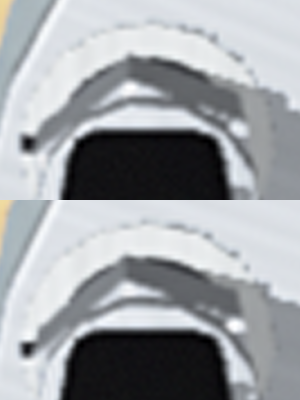

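Emit:
move_arm([
  {"claw": 1, "slide": [0, 0, 0], "rot": [0, 0, -0.14]},
  {"claw": 1, "slide": [0, 0, 0], "rot": [0, 0, -0.28]},
  {"claw": 1, "slide": [0, 0, -0.007], "rot": [0, 0, -0.33]},
  {"claw": 1, "slide": [0, 0, -0.031], "rot": [0, 0, -0.36]},
  {"claw": 1, "slide": [-0.011, 0.033, -0.031], "rot": [0, 0, -0.5]},
  {"claw": 1, "slide": [-0.025, 0.075, -0.031], "rot": [0, 0, -0.64]},
  {"claw": 1, "slide": [-0.034, 0.1, -0.031], "rot": [0, 0, -0.76]},
  {"claw": 1, "slide": [-0.0356, 0.1061, -0.031], "rot": [0, 0, -0.84]},
])

```text
time_s: 34.05
eef_pos: [590.6, -181.1, 227.3]
orientation: [[0.499, 0.866, -0.003], [0.866, -0.499, -0.0], [-0.002, -0.003, -1.0]]
ft_force: [-0.3, -0.2, -2.8]
gripper_width: 15.8
```

```bash
python3 st.py w23; python3 hv.py w23 TLR LTR
```

```text
34.05 [ 590.573 -181.112  227.298] yaw 60.0479244308732 zax [-0.003 -0.    -1.   ] F [-0.308 -0.236 -2.835] M [-0.105  0.05   0.002] q6 5.868396224315085
[ 599.3708707  -120.62126203   -7.34148972] -214.72860717773438
L [606.4 -66.1] [44 43 45 51] [43 42 45]
T [ 653.9 -127.6] [32 33 31 34] [36 40 37]
R [ 592.3 -175.2] [5 8 0 9] [58 59 57]
```

View pics/w23h.png

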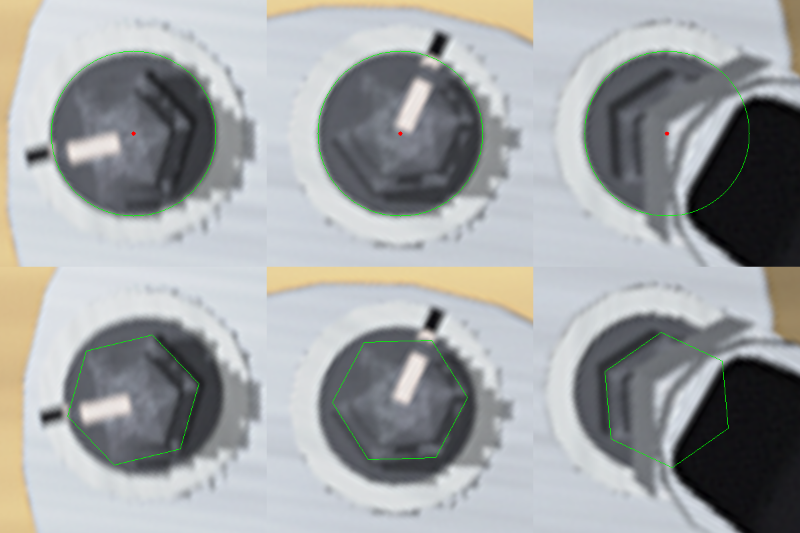

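View pics/w23.png

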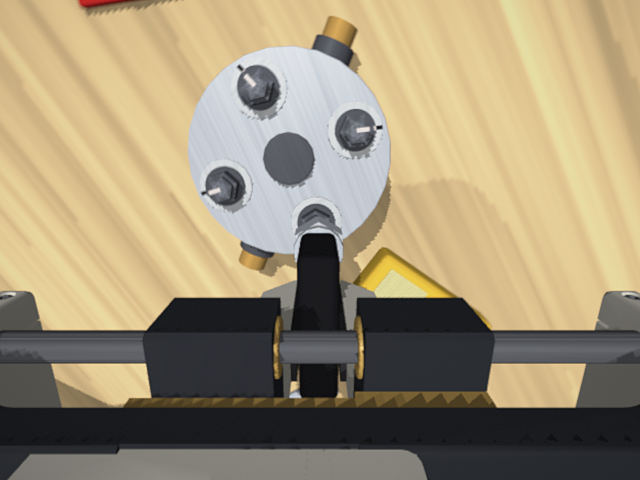

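Emit:
move_arm([
  {"claw": 1, "slide": [0.0038, -0.0016, 0.004], "rot": [0, 0, 0]},
  {"claw": 1, "slide": [0.0038, -0.0016, 0.008], "rot": [0, 0, 0]},
  {"claw": 1, "slide": [0.0038, -0.0016, 0.013], "rot": [0, 0, 0]},
  {"claw": 1, "slide": [0.0038, -0.0016, 0.017], "rot": [0, 0, 0]},
  {"claw": 1, "slide": [0.0038, -0.0016, 0.021], "rot": [0, 0, 0]},
  {"claw": 1, "slide": [0.0038, -0.0016, 0.025], "rot": [0, 0, 0]},
  {"claw": 1, "slide": [0.0038, -0.0016, 0.0305], "rot": [0, 0, 0]},
  {"claw": 1, "slide": [0.0038, -0.0016, 0.0305], "rot": [0, 0, 0]},
])

```text
time_s: 34.9
eef_pos: [590.7, -176.4, 195.7]
orientation: [[0.497, 0.868, -0.005], [0.868, -0.497, 0.001], [-0.002, -0.005, -1.0]]
ft_force: [-0.3, 0.5, -3.6]
gripper_width: 15.8
```

```bash
python3 st.py
```

```text
34.9 [ 590.702 -176.422  195.661] yaw 60.22449926411549 zax [-0.005  0.001 -1.   ] F [-0.274  0.508 -3.646] M [-0.123  0.137 -0.007] q6 6.092601371059328
```

Emit:
move_arm([
  {"claw": 1, "slide": [0.0, -0.0003, 0], "rot": [0, 0, 0.11]},
  {"claw": 1, "slide": [0.0001, -0.0006, 0], "rot": [0, 0, 0.22]},
  {"claw": 1, "slide": [0.0002, -0.001, 0], "rot": [0, 0, 0.33]},
  {"claw": 1, "slide": [0.0003, -0.0013, 0], "rot": [0, 0, 0.44]},
  {"claw": 1, "slide": [0.0005, -0.0016, 0], "rot": [0, 0, 0.55]},
  {"claw": 1, "slide": [0.0005, -0.0019, 0], "rot": [0, 0, 0.64]},
  {"claw": 1, "slide": [0.0005, -0.002, 0], "rot": [0, 0, 0.71]},
  {"claw": 1, "slide": [0.0005, -0.002, 0], "rot": [0, 0, 0.71]},
])

```text
time_s: 35.7
eef_pos: [589.4, -174.9, 195.7]
orientation: [[0.943, 0.334, -0.004], [0.334, -0.943, 0.001], [-0.004, -0.002, -1.0]]
ft_force: [0.6, -0.5, -4.8]
gripper_width: 15.6
```

```bash
python3 st.py w24;python3 - <<'E'
import cv2
cv2.imwrite('pics/c24.png',cv2.imread('pics/w24c.png')[200:400,250:550])
E
```

```text
35.7 [ 589.432 -174.94   195.724] yaw 19.517466570552145 zax [-0.004  0.001 -1.   ] F [ 0.621 -0.492 -4.839] M [-0.028 -0.122  0.077] q6 46.866474217871975
```

View pics/c24.png

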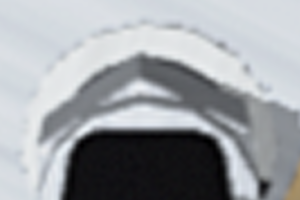

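Apex is at about 391 (crop 141), which is running torque. I'll turn on.

Emit:
move_arm([
  {"claw": 1, "slide": [0, -0.0003, 0], "rot": [0, 0, 0.05]},
  {"claw": 1, "slide": [0, -0.0003, 0], "rot": [0, 0, 0.1]},
  {"claw": 1, "slide": [0, -0.0003, 0], "rot": [0, 0, 0.14]},
  {"claw": 1, "slide": [0, -0.0003, 0], "rot": [0, 0, 0.14]},
  {"claw": 1, "slide": [0, -0.0003, 0], "rot": [0, 0, 0.14]},
  {"claw": 1, "slide": [0, -0.0003, 0], "rot": [0, 0, 0.14]},
  {"claw": 1, "slide": [0, -0.0003, 0], "rot": [0, 0, 0.14]},
  {"claw": 1, "slide": [0, -0.0003, 0], "rot": [0, 0, 0.14]},
])

```text
time_s: 36.55
eef_pos: [589.4, -174.6, 195.7]
orientation: [[0.979, 0.202, -0.004], [0.202, -0.979, 0.001], [-0.004, -0.002, -1.0]]
ft_force: [0.8, 0.5, -3.2]
gripper_width: 16.1
```

```bash
python3 st.py w25;python3 - <<'E'
import cv2
cv2.imwrite('pics/c25.png',cv2.imread('pics/w25c.png')[200:400,250:550])
E
```

```text
36.55 [ 589.357 -174.632  195.733] yaw 11.643551913214374 zax [-0.004  0.001 -1.   ] F [ 0.809  0.484 -3.168] M [ 0.086 -0.074  0.145] q6 54.76195520033272
```

View pics/c25.png

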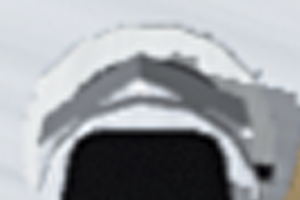

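Emit:
move_arm([
  {"claw": 1, "slide": [0, -0.0002, 0], "rot": [0, 0, 0.05]},
  {"claw": 1, "slide": [0, -0.0002, 0], "rot": [0, 0, 0.1]},
  {"claw": 1, "slide": [0, -0.0002, 0], "rot": [0, 0, 0.12]},
  {"claw": 1, "slide": [0, -0.0002, 0], "rot": [0, 0, 0.12]},
  {"claw": 1, "slide": [0, -0.0002, 0], "rot": [0, 0, 0.12]},
  {"claw": 1, "slide": [0, -0.0002, 0], "rot": [0, 0, 0.12]},
  {"claw": 1, "slide": [0, -0.0002, 0], "rot": [0, 0, 0.12]},
  {"claw": 1, "slide": [0, -0.0002, 0], "rot": [0, 0, 0.12]},
])

```text
time_s: 37.4
eef_pos: [589.3, -174.4, 195.7]
orientation: [[0.997, 0.083, -0.004], [0.083, -0.997, 0.001], [-0.004, -0.001, -1.0]]
ft_force: [0.7, 1.1, -3.3]
gripper_width: 15.7
```

```bash
python3 st.py w26;python3 - <<'E'
import cv2
cv2.imwrite('pics/c26.png',cv2.imread('pics/w26c.png')[200:400,250:550])
E
```

```text
37.4 [ 589.315 -174.371  195.71 ] yaw 4.777586778788694 zax [-0.004  0.001 -1.   ] F [ 0.695  1.073 -3.269] M [ 0.312 -0.017  0.208] q6 61.643474484554396
```

View pics/c26.png

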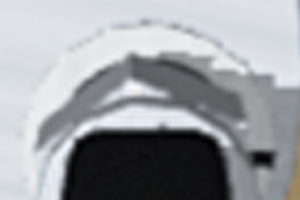

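Emit:
move_arm([
  {"claw": 1, "slide": [0, -0.0002, 0], "rot": [0, 0, 0.03]},
  {"claw": 1, "slide": [0, -0.0002, 0], "rot": [0, 0, 0.06]},
  {"claw": 1, "slide": [0, -0.0002, 0], "rot": [0, 0, 0.06]},
  {"claw": 1, "slide": [0, -0.0002, 0], "rot": [0, 0, 0.06]},
  {"claw": 1, "slide": [0, -0.0002, 0], "rot": [0, 0, 0.06]},
  {"claw": 1, "slide": [0, -0.0002, 0], "rot": [0, 0, 0.06]},
  {"claw": 1, "slide": [0, -0.0002, 0], "rot": [0, 0, 0.06]},
  {"claw": 1, "slide": [0, -0.0002, 0], "rot": [0, 0, 0.06]},
])

```text
time_s: 38.25
eef_pos: [589.3, -174.2, 195.8]
orientation: [[1.0, 0.023, -0.004], [0.023, -1.0, 0.001], [-0.004, -0.001, -1.0]]
ft_force: [1.0, 1.3, -4.0]
gripper_width: 15.7
```

```bash
python3 st.py w27;python3 - <<'E'
import cv2
cv2.imwrite('pics/c27.png',cv2.imread('pics/w27c.png')[200:400,250:550])
E
```

```text
38.25 [ 589.303 -174.196  195.755] yaw 1.3407325131928451 zax [-0.004  0.001 -1.   ] F [ 0.962  1.335 -4.018] M [0.194 0.042 0.272] q6 65.09451767182982
```

View pics/c27.png

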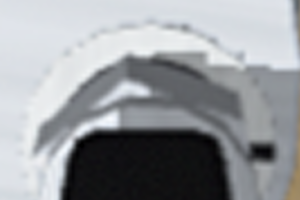

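Emit:
move_arm([
  {"claw": 1, "slide": [0, 0, 0], "rot": [0, 0, -0.14]},
  {"claw": 1, "slide": [0, 0, 0], "rot": [0, 0, -0.28]},
  {"claw": 1, "slide": [0, 0, -0.007], "rot": [0, 0, -0.33]},
  {"claw": 1, "slide": [0, 0, -0.035], "rot": [0, 0, -0.34]},
  {"claw": 1, "slide": [-0.015, -0.025, -0.04], "rot": [0, 0, -0.34]},
  {"claw": 1, "slide": [-0.035, -0.055, -0.04], "rot": [0, 0, -0.34]},
  {"claw": 1, "slide": [-0.035, -0.06, -0.04], "rot": [0, 0, -0.34]},
  {"claw": 1, "slide": [-0.035, -0.06, -0.04], "rot": [0, 0, -0.34]},
])

```text
time_s: 39.1
eef_pos: [553.0, -114.6, 236.5]
orientation: [[0.934, 0.356, -0.003], [0.356, -0.934, 0.0], [-0.003, -0.001, -1.0]]
ft_force: [0.7, -0.6, -3.3]
gripper_width: 15.6
```

```bash
python3 st.py w28; python3 hv.py w28 TLR RTL
```

```text
39.1 [ 552.988 -114.571  236.52 ] yaw 20.87902141603351 zax [-0.003  0.    -1.   ] F [ 0.705 -0.566 -3.334] M [-0.094  0.157  0.021] q6 49.69459730620463
[ 599.78710294 -120.75109222   -7.83740058] -240.27432250976562
R [ 592.3 -175.2] [32 33 31 34] [29 30 28]
T [ 654.3 -128.3] [33 32 34 35] [34 35 37]
L [607.3 -66.3] [43 48 49 46] [17 21 19]
```

View pics/w28h.png

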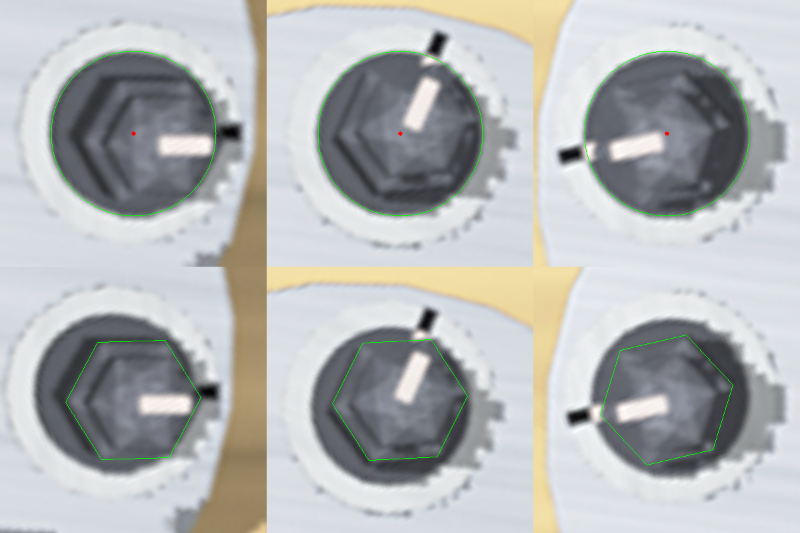

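View pics/w28.png

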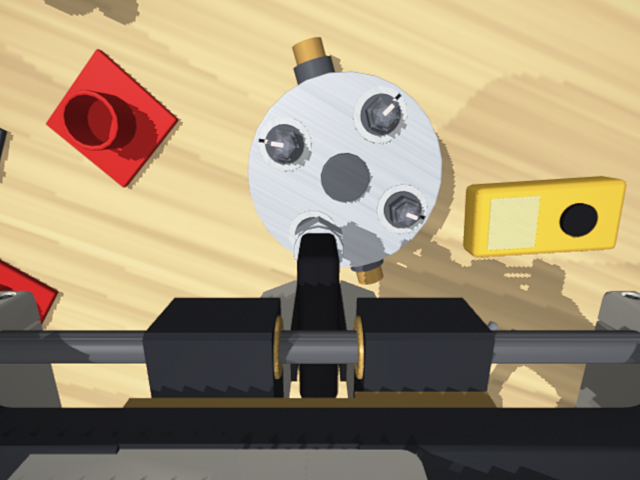

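Emit:
move_arm([
  {"claw": 1, "slide": [0.004, -0.028, 0], "rot": [0, 0, 0]},
  {"claw": 1, "slide": [0.01, -0.068, 0], "rot": [0, 0, 0]},
  {"claw": 1, "slide": [0.017, -0.113, 0], "rot": [0, 0, 0]},
  {"claw": 1, "slide": [0.024, -0.158, 0], "rot": [0, 0, 0]},
  {"claw": 1, "slide": [0.03, -0.203, 0], "rot": [0, 0, 0]},
  {"claw": 1, "slide": [0.037, -0.248, 0], "rot": [0, 0, 0]},
  {"claw": 1, "slide": [0.043, -0.288, 0], "rot": [0, 0, 0]},
  {"claw": 1, "slide": [0.048, -0.318, 0], "rot": [0, 0, 0]},
])

```text
time_s: 39.95
eef_pos: [485.5, 200.5, 236.5]
orientation: [[0.934, 0.356, -0.003], [0.356, -0.934, -0.0], [-0.002, -0.001, -1.0]]
ft_force: [1.3, -0.4, -2.5]
gripper_width: 15.8
```

```bash
python3 st.py
```

```text
39.95 [485.526 200.519 236.497] yaw 20.857727407036023 zax [-0.003 -0.    -1.   ] F [ 1.31  -0.414 -2.509] M [-0.122  0.106 -0.014] q6 83.2015603172005
```

Emit:
move_arm([
  {"claw": 1, "slide": [0.003, -0.025, 0], "rot": [0, 0, 0]},
  {"claw": 1, "slide": [0.0054, -0.0436, 0], "rot": [0, 0, 0]},
  {"claw": 1, "slide": [0.0054, -0.0436, 0.01], "rot": [0, 0, 0]},
  {"claw": 1, "slide": [0.0054, -0.0436, 0.03], "rot": [0, 0, 0]},
  {"claw": 1, "slide": [0.0054, -0.0436, 0.05], "rot": [0, 0, 0]},
  {"claw": 1, "slide": [0.0054, -0.0436, 0.058], "rot": [0, 0, 0]},
  {"claw": 1, "slide": [0.0054, -0.0436, 0.058], "rot": [0, 0, 0]},
  {"claw": 1, "slide": [0.0054, -0.0436, 0.058], "rot": [0, 0, 0]},
])

```text
time_s: 40.75
eef_pos: [475.8, 242.7, 179.0]
orientation: [[0.935, 0.355, -0.002], [0.355, -0.935, -0.0], [-0.002, -0.0, -1.0]]
ft_force: [-0.8, 0.5, -3.6]
gripper_width: 15.4
```

```bash
python3 st.py w30; python3 - <<'E'
from h import *
import pickle;p=pickle.load(open('w30.pkl','rb'))
f=cv2.cvtColor(p['frame'],cv2.COLOR_RGB2BGR);s=5;o=np.array([250,160])
g=cv2.resize(f[160:280,250:400],None,fx=s,fy=s,interpolation=cv2.INTER_CUBIC);g0=g.copy()
a=np.linspace(0,2*np.pi,60)
for z,r in((42,21),(42,25)):
    cv2.polylines(g,[np.int32([(proj(p,[477.4+r*np.cos(t),244.1+r*np.sin(t),z])-o+.5)*s for t in a])],True,(0,255,0),1)
q=[(proj(p,[477.4+u,244.1+v,8])-o)*s for u,v in((0,0),)]
cv2.imwrite('pics/st30.png',g)
E
```

```text
40.75 [475.76  242.702 178.968] yaw 20.80987624951739 zax [-0.002 -0.    -1.   ] F [-0.781  0.536 -3.649] M [-0.09   0.163  0.018] q6 87.97210362346597
```

View pics/st30.png

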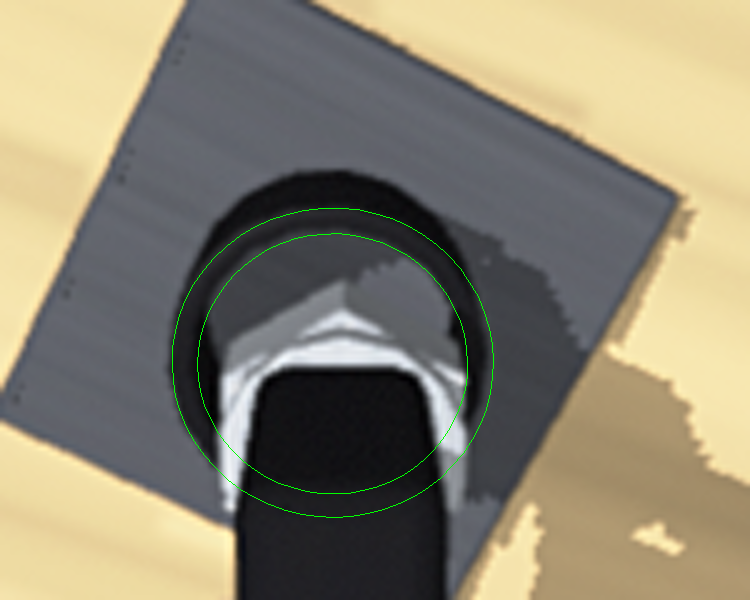

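Emit:
move_arm([
  {"claw": 1, "slide": [-0.0005, -0.0012, 0], "rot": [0, 0, 0]},
  {"claw": 1, "slide": [-0.0005, -0.0012, 0.005], "rot": [0, 0, 0]},
  {"claw": 1, "slide": [-0.0005, -0.0012, 0.01], "rot": [0, 0, 0]},
  {"claw": 1, "slide": [-0.0005, -0.0012, 0.015], "rot": [0, 0, 0]},
  {"claw": 1, "slide": [-0.0005, -0.0012, 0.02], "rot": [0, 0, 0]},
  {"claw": 1, "slide": [-0.0005, -0.0012, 0.026], "rot": [0, 0, 0]},
  {"claw": 1, "slide": [-0.0005, -0.0012, 0.029], "rot": [0, 0, 0]},
  {"claw": 1, "slide": [-0.0005, -0.0012, 0.029], "rot": [0, 0, 0]},
])

```text
time_s: 41.6
eef_pos: [474.6, 243.7, 149.7]
orientation: [[0.935, 0.355, -0.002], [0.355, -0.935, -0.0], [-0.002, -0.0, -1.0]]
ft_force: [0.7, 0.4, -3.4]
gripper_width: 16.1
```

```bash
python3 st.py w31
```

```text
41.6 [474.581 243.749 149.66 ] yaw 20.8230350358047 zax [-0.002 -0.    -1.   ] F [ 0.669  0.385 -3.424] M [-0.039  0.138 -0.028] q6 88.1042113414633
```

View pics/w31c.png

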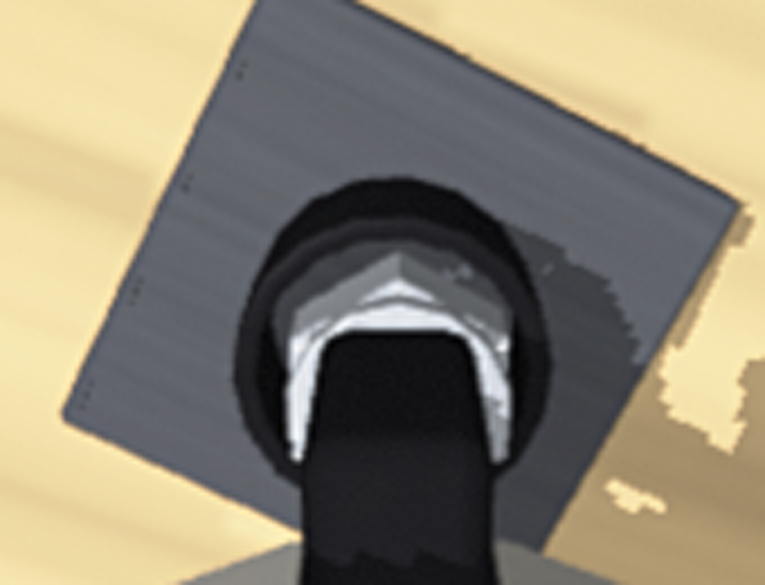

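Emit:
move_arm([
  {"claw": 1, "slide": [0, 0, 0.006], "rot": [0, 0, 0]},
  {"claw": 1, "slide": [0, 0, 0.012], "rot": [0, 0, 0]},
  {"claw": 1, "slide": [0, 0, 0.018], "rot": [0, 0, 0]},
  {"claw": 1, "slide": [0, 0, 0.023], "rot": [0, 0, 0]},
  {"claw": 1, "slide": [0, 0, 0.0255], "rot": [0, 0, 0]},
  {"claw": 1, "slide": [0, 0, 0.0255], "rot": [0, 0, 0]},
  {"claw": 1, "slide": [0, 0, 0.0255], "rot": [0, 0, 0]},
  {"claw": 1, "slide": [0, 0, 0.0255], "rot": [0, 0, 0]},
])

```text
time_s: 42.45
eef_pos: [474.9, 243.9, 124.7]
orientation: [[0.935, 0.355, -0.001], [0.355, -0.935, 0.0], [-0.001, -0.0, -1.0]]
ft_force: [0.2, -0.5, -3.6]
gripper_width: 15.6
```

```bash
python3 st.py
```

```text
42.45 [474.891 243.876 124.749] yaw 20.820382570959787 zax [-0.001  0.    -1.   ] F [ 0.205 -0.472 -3.55 ] M [-0.097  0.21  -0.039] q6 88.10456416492414
```

Still hanging about 1 mm up. I'll lower it until it touches.

Emit:
move_arm([
  {"claw": 1, "slide": [0, 0, 0.0005], "rot": [0, 0, 0]},
  {"claw": 1, "slide": [0, 0, 0.001], "rot": [0, 0, 0]},
  {"claw": 1, "slide": [0, 0, 0.0014], "rot": [0, 0, 0]},
  {"claw": 1, "slide": [0, 0, 0.0014], "rot": [0, 0, 0]},
  {"claw": 1, "slide": [0, 0, 0.0014], "rot": [0, 0, 0]},
  {"claw": 1, "slide": [0, 0, 0.0014], "rot": [0, 0, 0]},
  {"claw": 1, "slide": [0, 0, 0.0014], "rot": [0, 0, 0]},
  {"claw": 1, "slide": [0, 0, 0.0014], "rot": [0, 0, 0]},
])

```text
time_s: 43.25
eef_pos: [475.0, 243.9, 123.6]
orientation: [[0.935, 0.356, -0.001], [0.356, -0.935, 0.0], [-0.0, -0.0, -1.0]]
ft_force: [-0.3, -0.6, 1.4]
gripper_width: 15.5
```

```bash
python3 st.py
```

```text
43.25 [475.026 243.924 123.551] yaw 20.82529578748896 zax [-0.001  0.    -1.   ] F [-0.252 -0.591  1.423] M [-0.127  0.365 -0.02 ] q6 88.10259527817972
```

Emit:
move_arm([
  {"claw": 0.8, "slide": [0, 0, 0], "rot": [0, 0, 0]},
  {"claw": 0.76, "slide": [0, 0, 0], "rot": [0, 0, 0]},
  {"claw": 0.7, "slide": [0, 0, 0], "rot": [0, 0, 0]},
  {"claw": 0.6, "slide": [0, 0, 0], "rot": [0, 0, 0]},
  {"claw": 0.4, "slide": [0, 0, 0], "rot": [0, 0, 0]},
  {"claw": 0.3, "slide": [0, 0, 0], "rot": [0, 0, 0]},
  {"claw": 0.3, "slide": [0, 0, 0], "rot": [0, 0, 0]},
  {"claw": 0.3, "slide": [0, 0, 0], "rot": [0, 0, 0]},
])

```text
time_s: 44.05
eef_pos: [475.0, 243.9, 123.5]
orientation: [[0.935, 0.356, -0.001], [0.356, -0.935, 0.0], [-0.0, -0.0, -1.0]]
ft_force: [0.4, 0.7, 0.6]
gripper_width: 61.6
```

```bash
python3 st.py w32
```

```text
44.05 [475.036 243.943 123.538] yaw 20.826055638821796 zax [-0.001  0.    -1.   ] F [0.426 0.711 0.624] M [-0.126  0.151 -0.006] q6 88.09969239208411
```

View pics/w32.png

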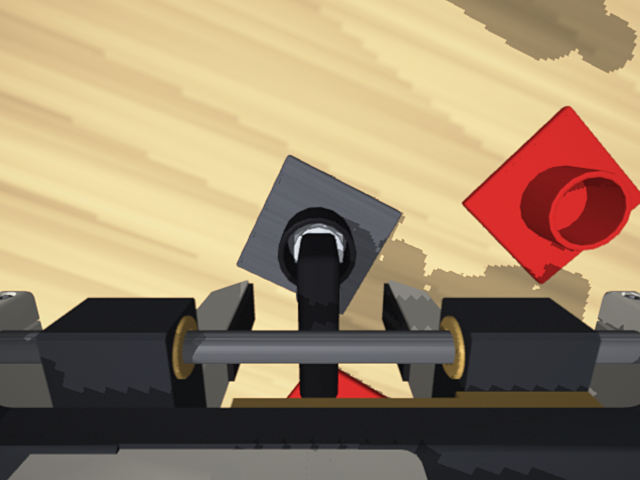

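The wrench stands free, centred between the open jaws (handle at about pixel (318,235)). I'll retreat straight up.

Emit:
move_arm([
  {"claw": 0.2, "slide": [0, 0, -0.01], "rot": [0, 0, 0]},
  {"claw": 0.2, "slide": [0, 0, -0.03], "rot": [0, 0, 0]},
  {"claw": 0.2, "slide": [0, 0, -0.06], "rot": [0, 0, 0]},
  {"claw": 0.2, "slide": [0, 0, -0.1], "rot": [0, 0, 0]},
  {"claw": 0.2, "slide": [0, 0, -0.14], "rot": [0, 0, 0]},
  {"claw": 0.2, "slide": [-0.02, 0, -0.17], "rot": [0, 0, 0]},
  {"claw": 0.2, "slide": [-0.05, 0, -0.18], "rot": [0, 0, 0]},
  {"claw": 0.2, "slide": [-0.07, 0, -0.18], "rot": [0, 0, 0]},
])

```text
time_s: 44.9
eef_pos: [409.0, 218.8, 306.4]
orientation: [[0.935, 0.356, 0.004], [0.356, -0.935, 0.002], [0.004, -0.0, -1.0]]
ft_force: [-0.3, -0.5, 0.4]
gripper_width: 73.3
```

```bash
python3 st.py w33; python3 - <<'E'
from h import *
p=grab_frame('scene');save(p,'s33');f=cv2.cvtColor(p['frame'],cv2.COLOR_RGB2BGR)
q=grab_frame('top');g=cv2.cvtColor(q['frame'],cv2.COLOR_RGB2BGR)
a=cv2.resize(f[170:300,360:490],(390,390),interpolation=cv2.INTER_CUBIC);b=cv2.resize(g[140:250,297:407],(390,390),interpolation=cv2.INTER_CUBIC)
cv2.imwrite('pics/e33.png',np.hstack([a,b]))
E
```

```text
44.9 [408.986 218.794 306.385] yaw 20.831905039950986 zax [ 0.004  0.002 -1.   ] F [-0.298 -0.47   0.372] M [-0.07   0.187  0.024] q6 87.81391446213453
```

View pics/e33.png

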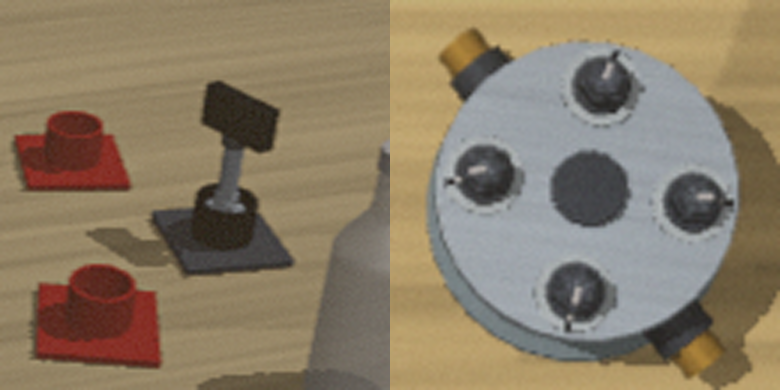

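View pics/s33.png

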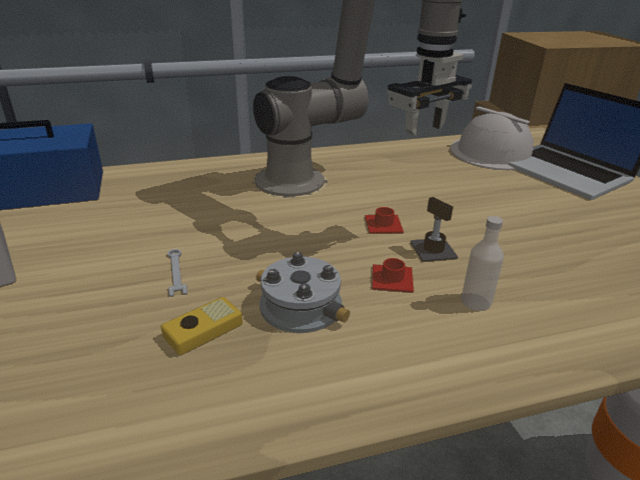

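The wrench is upright in the dark stand at scene pixel (435,240). All four white lines point at their black lines, and the bystanders haven't moved.

```bash
python3 -c "
from workcell import *
print(job_done(), get_obs()['time_s'])"
```

```text
the job is handed in; nothing more can be done
the job is handed in; nothing more can be done
```

The job is handed in, finished at about 45 s of the 72 s: all four bolts look fully home and the wrench is upright in its dark stand, let go.

- **Half way:** the two loose bolts are the left and right ones in the top view. I brought them to about 0.55 and 0.48, read from their white and black lines.
- **Fully home:** I then turned the bolts in this order: the upper one in the top view, the lower one opposite it, then left, then right. Each was turned until the wind-up clearly climbed, to an estimated 0.2 rad against the 0.35 limit.
- **Checks on the bolts:** the white flange marks meet the black washer lines on the upper, lower and left bolts in the close wrist views. On the right bolt the head line points straight at its black line. On the lower bolt the head line read about 6° off, which I take as measuring error. The last top view shows all four lined up.
- **One miss:** on the lower bolt's final pass the socket first landed out of line and rode on the head, pressing the spring in to an estimated 10 mm, short of solid. I shifted and turned it slightly and it dropped on.
- **Stand and bystanders:** the wrench was touching the floor of the cup before I opened the jaws. The last scene view shows the meter, spanner, bottle and red look-alikes where they were.

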